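Lay out the street model and light it

TASK

Get the street model ready for review: lay the scale bar, which was left on the street, flat in the middle of the green cutting mat, and stand all the houses that are there in one row along the grey street strip of the board, square to it and falling in height from the tallest nearest the church to the shortest farthest away, each squarely capped with the roof of its own colour. Only when all that is done, push the lamp's orange toggle fully over to switch it on. A roof whose house is missing is a spare and is left over; do not push the tape roll or the glue bottle about.

Things in the scene. Friction and masses are not known exactly. Their poses are not given: they have to be found in the camera images.
- house_red: red model house without its roof: solid upright block with a square 56 x 56 mm footprint, 100 mm tall, flat top, pale wooden foot and grey windows; may be absent. Origin at the centre of its underside, z up, x and y square to its sides
- roof_red: red loose roof for the red house: 60 x 60 x 12 mm square slab with a flat underside, and in the middle of it a ridge box to hold it by, 24 mm wide along x, 44 mm long along y, reaching from 12 to 38 mm above the underside. It simply lies on the house's flat top. Origin at the centre of its underside, z up. Always there, even if its house is not
- house_green: green model house without its roof: solid upright block with a square 56 x 56 mm footprint, 80 mm tall, flat top, pale wooden foot and grey windows; may be absent. Origin at the centre of its underside, z up, x and y square to its sides
- roof_green: green loose roof for the green house: 60 x 60 x 12 mm square slab with a flat underside, and in the middle of it a ridge box to hold it by, 24 mm wide along x, 44 mm long along y, reaching from 12 to 38 mm above the underside. It simply lies on the house's flat top. Origin at the centre of its underside, z up. Always there, even if its house is not
- house_blue: blue model house without its roof: solid upright block with a square 56 x 56 mm footprint, 60 mm tall, flat top, pale wooden foot and grey windows; may be absent. Origin at the centre of its underside, z up, x and y square to its sides
- roof_blue: blue loose roof for the blue house: 60 x 60 x 12 mm square slab with a flat underside, and in the middle of it a ridge box to hold it by, 24 mm wide along x, 44 mm long along y, reaching from 12 to 38 mm above the underside. It simply lies on the house's flat top. Origin at the centre of its underside, z up. Always there, even if its house is not
- house_yellow: yellow model house without its roof: solid upright block with a square 56 x 56 mm footprint, 40 mm tall, flat top, pale wooden foot and grey windows; may be absent. Origin at the centre of its underside, z up, x and y square to its sides
- roof_yellow: yellow loose roof for the yellow house: 60 x 60 x 12 mm square slab with a flat underside, and in the middle of it a ridge box to hold it by, 24 mm wide along x, 44 mm long along y, reaching from 12 to 38 mm above the underside. It simply lies on the house's flat top. Origin at the centre of its underside, z up. Always there, even if its house is not
- board: fixed plywood model board, 130 mm along its x, 560 mm along its y, 15 mm thick. The grey street strip, 80 mm wide (x) and 370 mm long (y), is drawn flush along the middle of its top between the church at one end and the trees at the other. Origin at the centre of its underside, its top at z = 15 mm
- church: grey concrete church tower with a pointed spire, 46 x 46 mm, 150 mm tall overall, fixed on one end of the board or the other (about 240 mm from the board's centre along its y). Origin at the centre of its underside
- scale_bar: loose aluminium scale bar, 200 mm along its x, 24 mm wide along its y, 18 mm thick, lying on the street at the start. Origin at the centre of its underside
- mat: fixed green cutting mat, 240 mm along its x, 130 mm along its y, 3 mm thick. Origin at the centre of its underside
- lamp_base: fixed grey switch block of the model lamp, 70 mm along its x, 50 mm along y, 25 mm tall; the toggle lever pivots about its y axis, 22 mm above its underside. Origin at the centre of its underside
- lamp_tip (a point): centre of the orange ball (26 mm across) at the end of the lamp's toggle lever, 80 mm from the pivot; the lever is a 10 mm rod
- lamp (a joint): angle of the lamp's toggle lever in rad: 0 is off, the lever leaning 0.5 rad from upright towards the block's -x; it is pushed over (under 2 N at the ball) towards the block's +x, to the stop at 1.0, which is on; it stays where it is left. At the start it is at 0 to 0.15
- tape_roll: white roll of tape lying flat among the houses and roofs, 84 mm across, 24 mm tall (bystander). Origin at the centre of its underside
- glue: white glue bottle with an orange cap, 40 mm across, 110 mm tall (bystander). Origin at the centre of its underside
There are look-alikes about, which are no part of the job. What is shaped like the house_blue but pink is not meant.

How it is judged (in metres and radians):
On the way, in this order (a step that is already met when the one before it is completed fails the run):
1. the scale bar lies on the mat and the street stands complete, in order, every house under its own roof (x of house_red in the frame of board between -0.022 and 0.022 m and y of house_red in the frame of board between -0.175 and 0.175 m and z of house_red in the frame of board between 0.009 and 0.021 m and angle between each of house_red, house_green, house_blue, house_yellow, scale_bar's own z axis and vertical below 0.1 rad and (angle between the x axis of house_red and the x axis of board, either way round below 0.26 rad or angle between the x axis of house_red and the y axis of board, either way round below 0.26 rad) and z of roof_red in the frame of house_red between 0.094 and 0.106 m and horizontal distance between roof_red and house_red below 0.013 m and (angle between the x axis of roof_red and the x axis of house_red, either way round below 0.22 rad or angle between the x axis of roof_red and the y axis of house_red, either way round below 0.22 rad) and angle between the z axis of roof_red and the z axis of house_red, either way round below 0.1 rad and x of house_green in the frame of board between -0.022 and 0.022 m and y of house_green in the frame of board between -0.175 and 0.175 m and z of house_green in the frame of board between 0.009 and 0.021 m and (angle between the x axis of house_green and the x axis of board, either way round below 0.26 rad or angle between the x axis of house_green and the y axis of board, either way round below 0.26 rad) and z of roof_green in the frame of house_green between 0.074 and 0.086 m and horizontal distance between roof_green and house_green below 0.013 m and (angle between the x axis of roof_green and the x axis of house_green, either way round below 0.22 rad or angle between the x axis of roof_green and the y axis of house_green, either way round below 0.22 rad) and angle between the z axis of roof_green and the z axis of house_green, either way round below 0.1 rad and x of house_blue in the frame of board between -0.022 and 0.022 m and y of house_blue in the frame of board between -0.175 and 0.175 m and z of house_blue in the frame of board between 0.009 and 0.021 m and (angle between the x axis of house_blue and the x axis of board, either way round below 0.26 rad or angle between the x axis of house_blue and the y axis of board, either way round below 0.26 rad) and z of roof_blue in the frame of house_blue between 0.054 and 0.066 m and horizontal distance between roof_blue and house_blue below 0.013 m and (angle between the x axis of roof_blue and the x axis of house_blue, either way round below 0.22 rad or angle between the x axis of roof_blue and the y axis of house_blue, either way round below 0.22 rad) and angle between the z axis of roof_blue and the z axis of house_blue, either way round below 0.1 rad and x of house_yellow in the frame of board between -0.022 and 0.022 m and y of house_yellow in the frame of board between -0.175 and 0.175 m and z of house_yellow in the frame of board between 0.009 and 0.021 m and (angle between the x axis of house_yellow and the x axis of board, either way round below 0.26 rad or angle between the x axis of house_yellow and the y axis of board, either way round below 0.26 rad) and z of roof_yellow in the frame of house_yellow between 0.034 and 0.046 m and horizontal distance between roof_yellow and house_yellow below 0.013 m and (angle between the x axis of roof_yellow and the x axis of house_yellow, either way round below 0.22 rad or angle between the x axis of roof_yellow and the y axis of house_yellow, either way round below 0.22 rad) and angle between the z axis of roof_yellow and the z axis of house_yellow, either way round below 0.1 rad and ((horizontal distance between house_red and church below 0.1 m and horizontal distance between house_green and church above 0.1 m) or (horizontal distance between house_red and church below 0.15 m and horizontal distance between house_green and church above 0.15 m) or (horizontal distance between house_red and church below 0.2 m and horizontal distance between house_green and church above 0.2 m) or (horizontal distance between house_red and church below 0.25 m and horizontal distance between house_green and church above 0.25 m) or (horizontal distance between house_red and church below 0.3 m and horizontal distance between house_green and church above 0.3 m) or (horizontal distance between house_red and church below 0.35 m and horizontal distance between house_green and church above 0.35 m) or (horizontal distance between house_red and church below 0.4 m and horizontal distance between house_green and church above 0.4 m)) and ((horizontal distance between house_red and church below 0.1 m and horizontal distance between house_blue and church above 0.1 m) or (horizontal distance between house_red and church below 0.15 m and horizontal distance between house_blue and church above 0.15 m) or (horizontal distance between house_red and church below 0.2 m and horizontal distance between house_blue and church above 0.2 m) or (horizontal distance between house_red and church below 0.25 m and horizontal distance between house_blue and church above 0.25 m) or (horizontal distance between house_red and church below 0.3 m and horizontal distance between house_blue and church above 0.3 m) or (horizontal distance between house_red and church below 0.35 m and horizontal distance between house_blue and church above 0.35 m) or (horizontal distance between house_red and church below 0.4 m and horizontal distance between house_blue and church above 0.4 m)) and ((horizontal distance between house_red and church below 0.1 m and horizontal distance between house_yellow and church above 0.1 m) or (horizontal distance between house_red and church below 0.15 m and horizontal distance between house_yellow and church above 0.15 m) or (horizontal distance between house_red and church below 0.2 m and horizontal distance between house_yellow and church above 0.2 m) or (horizontal distance between house_red and church below 0.25 m and horizontal distance between house_yellow and church above 0.25 m) or (horizontal distance between house_red and church below 0.3 m and horizontal distance between house_yellow and church above 0.3 m) or (horizontal distance between house_red and church below 0.35 m and horizontal distance between house_yellow and church above 0.35 m) or (horizontal distance between house_red and church below 0.4 m and horizontal distance between house_yellow and church above 0.4 m)) and ((horizontal distance between house_green and church below 0.1 m and horizontal distance between house_blue and church above 0.1 m) or (horizontal distance between house_green and church below 0.15 m and horizontal distance between house_blue and church above 0.15 m) or (horizontal distance between house_green and church below 0.2 m and horizontal distance between house_blue and church above 0.2 m) or (horizontal distance between house_green and church below 0.25 m and horizontal distance between house_blue and church above 0.25 m) or (horizontal distance between house_green and church below 0.3 m and horizontal distance between house_blue and church above 0.3 m) or (horizontal distance between house_green and church below 0.35 m and horizontal distance between house_blue and church above 0.35 m) or (horizontal distance between house_green and church below 0.4 m and horizontal distance between house_blue and church above 0.4 m)) and ((horizontal distance between house_green and church below 0.1 m and horizontal distance between house_yellow and church above 0.1 m) or (horizontal distance between house_green and church below 0.15 m and horizontal distance between house_yellow and church above 0.15 m) or (horizontal distance between house_green and church below 0.2 m and horizontal distance between house_yellow and church above 0.2 m) or (horizontal distance between house_green and church below 0.25 m and horizontal distance between house_yellow and church above 0.25 m) or (horizontal distance between house_green and church below 0.3 m and horizontal distance between house_yellow and church above 0.3 m) or (horizontal distance between house_green and church below 0.35 m and horizontal distance between house_yellow and church above 0.35 m) or (horizontal distance between house_green and church below 0.4 m and horizontal distance between house_yellow and church above 0.4 m)) and ((horizontal distance between house_blue and church below 0.1 m and horizontal distance between house_yellow and church above 0.1 m) or (horizontal distance between house_blue and church below 0.15 m and horizontal distance between house_yellow and church above 0.15 m) or (horizontal distance between house_blue and church below 0.2 m and horizontal distance between house_yellow and church above 0.2 m) or (horizontal distance between house_blue and church below 0.25 m and horizontal distance between house_yellow and church above 0.25 m) or (horizontal distance between house_blue and church below 0.3 m and horizontal distance between house_yellow and church above 0.3 m) or (horizontal distance between house_blue and church below 0.35 m and horizontal distance between house_yellow and church above 0.35 m) or (horizontal distance between house_blue and church below 0.4 m and horizontal distance between house_yellow and church above 0.4 m)) and x of scale_bar in the frame of mat between -0.06 and 0.06 m and y of scale_bar in the frame of mat between -0.05 and 0.05 m and height (world z) of scale_bar between -0.003 and 0.009 m), for 0.2 s.
2. the lamp is switched on (value of joint lamp above 0.85 rad), for 0.2 s.
At the end, for the whole second after the job is handed in: Each house upright and square (0.26 rad) on the street strip (22 mm across, 175 mm along from its middle), taller ones nearer the church, its own roof flat on it (13 mm, 0.22 rad); scale bar flat on the mat (60 mm in x, 50 mm in y from its middle); toggle past 0.85 rad; all at rest (all of step 1 and linear speed of each of house_red, roof_red, house_green, roof_green, house_blue, roof_blue, house_yellow, roof_yellow below 0.02 m/s and value of joint lamp above 0.85 rad); the robot touches nothing.
It fails at once if the tape roll or the glue bottle is pushed more than 40 mm away (distance of any of tape_roll, glue from where it was at the start of the episode above 0.04 m).
Of house_yellow, house_blue, house_green, house_red only 3 to 4 are there at a start; the rules pass over those that are not, and their reading is None.
At some moment in a run one of house_yellow, house_blue, house_green, house_red may be knocked a few centimetres aside while the robot is not near it.
It also fails if it takes over 210 s, if anything falls off the work surface, if the arm or the gripper's body presses on something with over 40 N, if the wrist force passes 120 N, or if a joint passes its speed limit or range.

ROBOT

A 6-joint arm with a two-finger parallel gripper is mounted at the origin on the work surface. World frame = base frame: x ahead of the robot, y to its left, z up, the work surface at z = 0. Lengths are in m, angles in degrees, forces in N, time in s.
With the tool pointing down it reaches from about 0.275 to 0.85 m from the base axis. Payload 19 kg.
Tool frame: the origin (TCP) lies between the finger pads; the fingertips stand ahead of it and the grasp point (between the pads) lies 8 mm behind it (env.tips_ahead is the z of the fingertips in the tool frame, in m); z points along the fingers, y is the line along which they close (so a half turn about z gives the same grasp; the last joint's range is limited). The gripper opens to 85 mm and grips with 20 to 120 N. Pads are 22 mm wide; open, the fingers measure 114 mm over their backs; the gripper's body (76 mm by 85 mm) begins 54 mm behind the grasp point. The pads swing forward as they close: fully open they stand 13 mm farther back than shut.
Start: joints at [68.87, 8.623, 82.357, -0, 89.026, -7.678], TCP at [0.134, 0.559, 0.242] pointing down, gripper open.
Joint ranges: [-160.23, 160.23], [-39.13, 120.54], [6.94, 153.29], [-79.49, 259.48], [9.18, 160.14], [-161.06, 161.06]. Speed limits (degrees/s): [108.29, 108.29, 127.2, 172.46, 172.46, 172.46].

INTERFACE

Orientations are given as [roll, pitch, yaw] about the fixed x, y, z axes, in that order (R = Rz(yaw) Ry(pitch) Rx(roll)).
In Python, from bench import env, imaging gives the robot as it stands.
- The arm moves only by the tool carry_out, never from a script. Its arguments are lists of equal length, an entry for each row: "translation": the shift along the tool's x, y, z in m, a list of three; "dr": the turn, a rotation vector about the tool's x, y, z in degrees, a list of three; "gripper": the opening, from 0 (shut) to 1 (fully open). In form: {"translation": [[tx, ty, tz], ...], "dr": [[ax, ay, az], ...], "gripper": [gripper, ...]}. A call has exactly 5 rows; each row shifts and turns the commanded pose from where the row before left it, along the tool's axes as they then stand; what a row does not reach is not made up. A row lasts 1/12 s, in which the tool goes at most 41.7 mm and 7.16 degrees, less where a joint would pass 70% of its speed; a pose out of reach is approached as far as the arm can. A call with a gripper value outside its range is refused whole. The fingers move at their own pace and stop on an object; "force" is the grip in N (left out, the last holds). Time passes only in rows, so rows that do not move let the fingers close, or fill a call up. It gives the time, the measured TCP pose, the force, the opening and the grip force at its end, in the units of the state.
- env.observe(): the state, without advancing time (a new reading comes with each control period).
- imaging.capture(name): name is "scene" or "top"; returns a dict with "pixels" (400x640x3 uint8, red, green, blue), "intrinsics" (3x3 intrinsics, pixels), "camera_from_world" (4x4, takes a point from world to camera coordinates). Camera axes: x right, y down, z forward; pixel columns grow to the right and rows downward; lengths in m; the calibration is good to about 2 mm. A picture is of the moment at which its call begins. There is no depth.
- env.sign_off(): hands the job in; it is judged then, once.
The state is a dict: "clock": time; "joint_pos": joint angles; "joint_velocities": joint speeds; "effort": joint torques, N m; "eef_pos": TCP position; "eef_rot": TCP orientation; "force": force on the tool from outside, world axes, zero at the start; "wrist_torque": the same for the moment, N m; "gripper_width": finger opening in m; "gripper_force": force on a finger pad.
Only numpy, scipy, OpenCV 4.12 (cv2) and the standard library are available. Lean on these libraries where they do the work, as an engineer would, in place of code of your own. Each camera call takes 0.05 s, during which the arm holds its last target. There are 200 camera calls.

## Working session

There is one attempt and no reset: what is moved stays moved. The work goes in short steps, Python scripts to look and compute and a tool call to move; the robot and the scene stay as the last step left them, time stands still between calls to the robot, and variables do not carry over. Pictures are saved under pics/ and viewed, at most 14 in all, crops included, and the job is handed in when it is done.

Besides the shell and the picture viewer there is one more tool, called after "Call:" as name(argument=value, ...) on one line, values as JSON. carry_out: Moves the arm, as the interface text tells. Its arguments: {"type":"object","properties":{"translation":{"type":"array","items":{"type":"array","items":{"type":"number"}}},"dr":{"type":"array","items":{"type":"array","items":{"type":"number"}}},"gripper":{"type":"array","items":{"type":"number"}},"force":{"type":"number"}},"required":["translation","dr","gripper"]}

```bash
ls; mkdir -p pics; python3 - <<'E'
from bench import env, imaging
import cv2,numpy as np
for n in("scene","top"):
    c=imaging.capture(n); cv2.imwrite(f"pics/{n}0.png",cv2.cvtColor(c["pixels"],cv2.COLOR_RGB2BGR))
    print(n,c["intrinsics"].tolist(),np.round(c["camera_from_world"],4).tolist())
print(env.observe(),env.tips_ahead)
E
```

```text
pics
scene [[384.67722585417897, 0.0, 319.70037984154715], [0.0, 384.67722585417897, 203.36171597739917], [0.0, 0.0, 1.0]] [[-0.5647, 0.825, -0.0192, 0.2593], [0.5043, 0.3266, -0.7994, -0.1477], [-0.6532, -0.4611, -0.6006, 1.3274], [0.0, 0.0, 0.0, 1.0]]
top [[388.38207456808067, 0.0, 320.87926210670514], [0.0, 388.38207456808067, 199.79178989030353], [0.0, 0.0, 1.0]] [[0.0026, -1.0, -0.0022, 0.0147], [-0.9931, -0.0023, -0.1176, 0.453], [0.1176, 0.0025, -0.9931, 1.0848], [0.0, 0.0, 0.0, 1.0]]
{'clock': 0.1, 'joint_pos': array([ 6.88709462e+01,  8.64680745e+00,  8.23875125e+01, -6.52606844e-04,
        8.90246573e+01, -7.67816935e+00]), 'joint_velocities': array([-0.03296437, -0.04524342, -0.06922968, -0.08978411, -0.06656415,
        0.09829434]), 'effort': array([ 5.46891417e-03, -7.14365959e+01, -5.71813381e+01, -1.31044249e-05,
        6.89874811e-03, -2.22199577e-05]), 'eef_pos': array([0.13370889, 0.55903764, 0.24176436]), 'eef_rot': array([-1.79941464e+02, -7.23320917e-03,  1.66549123e+02]), 'force': array([-0.49080642,  0.76669203, -0.39042272]), 'wrist_torque': array([-0.02251659,  0.00738103, -0.0511828 ]), 'gripper_force': 0.0, 'gripper_width': 0.08587377607737075} 0.011
```

View pics/scene0.png

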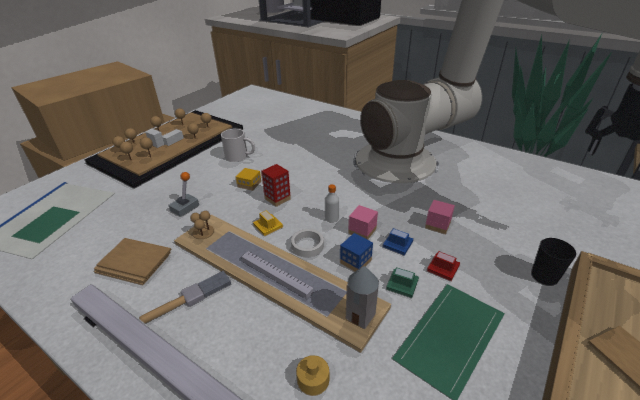

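View pics/top0.png

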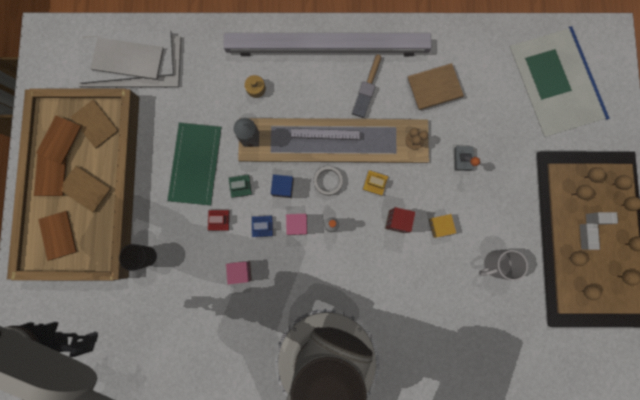

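```bash
python3 - <<'E'
import cv2
t=cv2.imread("pics/top0.png"); s=cv2.imread("pics/scene0.png")
cv2.imwrite("pics/t_crop.png",cv2.resize(t[105:300,165:490],None,fx=2.46,fy=2.46,interpolation=cv2.INTER_CUBIC))
cv2.imwrite("pics/s_crop.png",cv2.resize(s[155:355,165:475],None,fx=2.58,fy=2.58,interpolation=cv2.INTER_CUBIC))
E
```

```text
(no output)
```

View pics/t_crop.png

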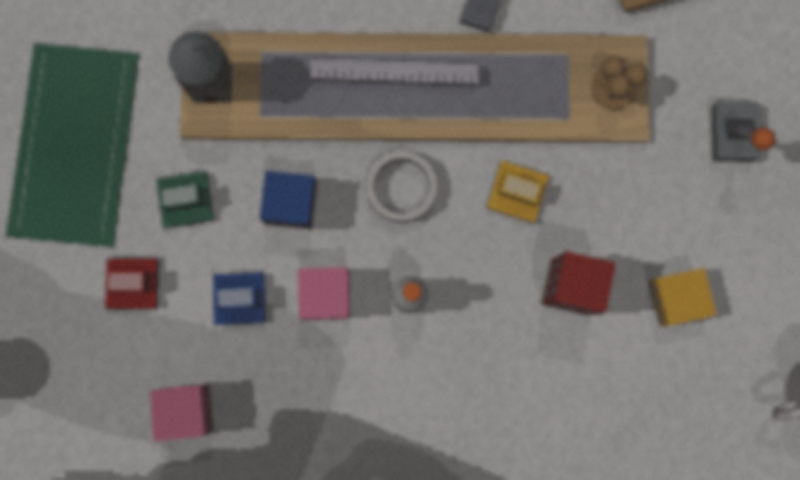

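View pics/s_crop.png

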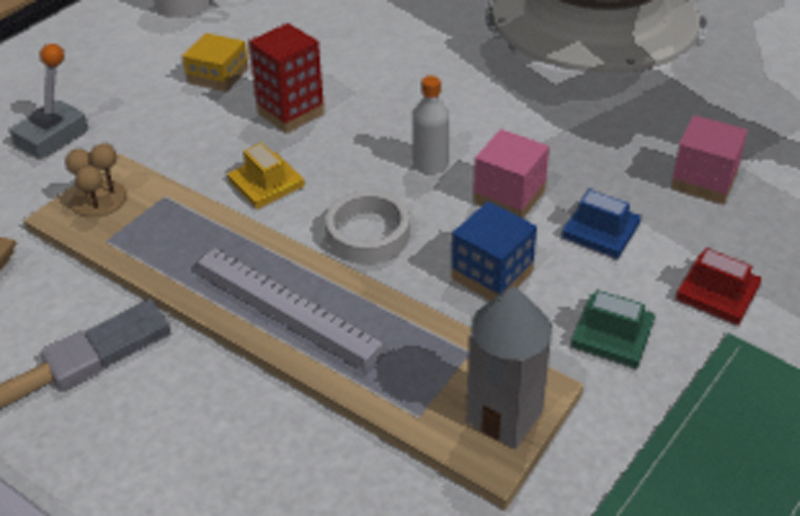

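```bash
cat > h.py <<'E'
import cv2, numpy as np
from bench import env, imaging
def cap(n,save=None):
    c=imaging.capture(n)
    if save: cv2.imwrite(f"pics/{save}.png",cv2.cvtColor(c["pixels"],cv2.COLOR_RGB2BGR))
    return c
def ray(c,p):
    T=c["camera_from_world"]; R=T[:3,:3]; o=-R.T@T[:3,3]
    d=R.T@np.linalg.solve(c["intrinsics"],[p[0],p[1],1.]); return o,d/np.linalg.norm(d)
def plane(c,p,z):
    o,d=ray(c,p); return (o+d*(z-o[2])/d[2])[:2]
def tri(c1,p1,c2,p2):
    (o1,d1),(o2,d2)=ray(c1,p1),ray(c2,p2)
    t=np.linalg.lstsq(np.c_[d1,-d2],o2-o1,rcond=None)[0]
    a,b=o1+t[0]*d1,o2+t[1]*d2; return (a+b)/2,np.linalg.norm(a-b)
HUE={"red":[(0,6),(172,180)],"blue":[(105,125)],"yellow":[(18,28)],"green":[(65,90)]}
def blobs(c,col,vmin=0,smin=110,amin=60):
    """colour blobs: (area, centroid, contour)"""
    h=cv2.cvtColor(c["pixels"],cv2.COLOR_RGB2HSV)
    m=sum(cv2.inRange(h,(a,smin,vmin),(b,255,255)) for a,b in HUE[col])
    m=cv2.morphologyEx(m,cv2.MORPH_CLOSE,np.ones((3,3)))
    n=cv2.findContours(m,cv2.RETR_EXTERNAL,cv2.CHAIN_APPROX_NONE)[0]
    return [(cv2.contourArea(k),k.reshape(-1,2).mean(0).round(1),k) for k in n if cv2.contourArea(k)>amin]
def rect(c,k,z):
    """min-area rectangle of a contour cast onto height z: centre, size, angle deg (mod 90)"""
    P=np.array([plane(c,p,z) for p in cv2.convexHull(k).reshape(-1,2)])
    r=cv2.minAreaRect((P*1000).astype(np.float32)); a=r[2]%90
    return np.round(np.array(r[0])/1000,4),np.round(np.array(r[1])+2.6,0),round(a if a<45 else a-90,1)
E
python3 - <<'E'
from h import *
t=cap("top"); s=cap("scene")
T=lambda x,y:(x/2.46+165,y/2.46+105); S=lambda x,y:(x/2.58+165,y/2.58+155)
for n,a,b in [("redH",(584,282),(287,41)),("blueH",(290,197),(494,234)),("yelH",(685,297),(216,48)),("roofblue",(236,297),(608,203)),("roofred",(126,281),(724,263)),("roofyel",(522,187),(263,155)),("bar",(394,73),(290,302)),("ball",(763,138),(52,55)),("matcorner/none",(36,44),(0,0)),("glue cap",(412,293),(431,86)),("board cornerTR",(650,36),(25,222)),("board corner BL",(181,139),(582,391))]:
    p,e=tri(t,T(*a),s,S(*b)); print(n,p.round(3),round(e,4))
o,_=ray(t,(0,0));print(o)
for col in HUE:
    for c,nm in((t,"top"),):
        for A,ce,k in blobs(c,col):
            print(col,A,ce,[ (z,)+tuple(map(lambda v:np.array(v).tolist(),rect(c,k,z))) for z in (0.012,0.04,0.06,.1)])
for p in [(181,34),(230,36),(648,36),(650,140),(181,139)]: print("board",plane(t,T(*p),.015).round(4))
for p in [(36,44),(138,52),(114,246),(6,238)]: print("mat",plane(t,T(*p),.003).round(4))
for p in [(310,60),(479,64),(477,83),(309,80)]: print("bar",plane(t,T(*p),.033).round(4))
for p in [(713,100),(765,100),(766,160),(712,162)]: print("lampbase",plane(t,T(*p),.025).round(4))
E
```

```text
redH [ 0.39  -0.199  0.097] 0.0052
blueH [0.49  0.125 0.049] 0.0059
yelH [ 0.378 -0.327  0.037] 0.0037
roofblue [0.376 0.188 0.033] 0.0074
roofred [0.395 0.313 0.035] 0.0039
roofyel [ 0.505 -0.143  0.036] 0.0038
bar [0.644 0.006 0.025] 0.0045
ball [ 0.551 -0.402  0.095] 0.0029
matcorner/none [0.707 0.174 0.449] 0.3816
glue cap [ 0.379 -0.014  0.099] 0.0026
board cornerTR [ 0.695 -0.304  0.006] 0.0067
board corner BL [0.569 0.261 0.001] 0.0016
[0.32223678 0.01307004 1.13053329]
red 229.0 [218.6 219.6] [(0.012, [0.3968, 0.3118], [57.0, 60.0], 0.1), (0.04, [0.395, 0.3043], [56.0, 59.0], 0.1), (0.06, [0.3936, 0.299], [55.0, 58.0], 0.1), (0.1, [0.391, 0.2883], [53.0, 56.0], 0.1)]
red 404.5 [401.1 220. ] [(0.012, [0.3984, -0.2144], [71.0, 63.0], -12.5), (0.04, [0.3965, -0.2087], [69.0, 62.0], -12.5), (0.06, [0.3952, -0.2047], [68.0, 60.0], -12.5), (0.1, [0.3924, -0.1965], [66.0, 58.0], -12.5)]
blue 89.5 [261.8 232.3] [(0.012, [0.3608, 0.1848], [20.0, 54.0], 1.3), (0.04, [0.3598, 0.1805], [19.0, 53.0], 1.3), (0.06, [0.3592, 0.1774], [19.0, 52.0], 1.3), (0.1, [0.3578, 0.1713], [18.0, 50.0], 
[... 748 characters left out ...]
], -17.8), (0.06, [0.498, -0.1355], [58.0, 59.0], -17.8), (0.1, [0.4914, -0.1299], [56.0, 57.0], -17.8)]
yellow 258.0 [254.1  85. ] [(0.012, [0.8025, 0.2166], [61.0, 56.0], 26.8), (0.04, [0.7904, 0.2115], [60.0, 55.0], 26.8), (0.06, [0.7818, 0.2079], [59.0, 54.0], 26.8), (0.1, [0.7647, 0.2006], [57.0, 52.0], 26.8)]
board [0.6957 0.2607]
board [0.6933 0.2015]
board [ 0.6942 -0.3021]
board [ 0.5666 -0.3007]
board [0.5667 0.2571]
mat [0.6868 0.4397]
mat [0.677 0.315]
mat [0.4397 0.3358]
mat [0.449  0.4646]
bar [0.6582 0.1032]
bar [ 0.6537 -0.0965]
bar [ 0.6307 -0.094 ]
bar [0.6339 0.1041]
lampbase [ 0.6128 -0.3739]
lampbase [ 0.613  -0.4354]
lampbase [ 0.5408 -0.4334]
lampbase [ 0.5383 -0.3699]
```

Call:
carry_out(translation=[[0,0,0],[0,0,0],[0,0,0],[0,0,0],[0,0,0]], dr=[[0,0,7],[0,0,7],[0,0,7],[0,0,7],[0,0,7]], gripper=[1,1,1,1,1], force=60)

```text
clock: 0.62
eef_pos: [0.1337, 0.5591, 0.2421]
eef_rot: [-180.0, 0.0, 131.2]
force: [0.2, 0.2, 0.2]
gripper_width: 0.0854
gripper_force: 0.0
```

Call:
carry_out(translation=[[0,0,0],[0,0,0],[0,0,0],[0,0,0],[0,0,0]], dr=[[0,0,7],[0,0,7],[0,0,7],[0,0,7],[0,0,7]], gripper=[1,1,1,1,1])

```text
clock: 1.03
eef_pos: [0.1338, 0.5591, 0.2421]
eef_rot: [-180.0, 0.0, 96.2]
force: [0.3, -0.4, 0.5]
gripper_width: 0.0861
gripper_force: 0.0
```

Call:
carry_out(translation=[[0,0,0],[-0.025,0.023,0],[-0.028,0.025,0],[-0.028,0.025,0],[-0.028,0.025,0]], dr=[[0,0,7],[0,0,0],[0,0,0],[0,0,0],[0,0,0]], gripper=[1,1,1,1,1])

```text
clock: 1.45
eef_pos: [0.2314, 0.4481, 0.242]
eef_rot: [-180.0, 0.0, 89.6]
force: [1.7, 0.7, 0.1]
gripper_width: 0.0856
gripper_force: 0.0
```

Call:
carry_out(translation=[[-0.028,0.025,0],[-0.028,0.025,0],[-0.028,0.025,0],[-0.028,0.025,0],[-0.028,0.025,0]], dr=[[0,0,0],[0,0,0],[0,0,0],[0,0,0],[0,0,0]], gripper=[1,1,1,1,1])

```text
clock: 1.87
eef_pos: [0.3556, 0.3068, 0.2424]
eef_rot: [180.0, -0.0, 89.6]
force: [0.3, 0.8, -0.7]
gripper_width: 0.0853
gripper_force: 0.0
```

Call:
carry_out(translation=[[-0.028,0.025,0],[-0.028,0.025,0],[-0.028,0.025,0],[-0.028,0.025,0],[-0.028,0.025,0]], dr=[[0,0,0],[0,0,0],[0,0,0],[0,0,0],[0,0,0]], gripper=[1,1,1,1,1])

```text
clock: 2.28
eef_pos: [0.4795, 0.1657, 0.2423]
eef_rot: [180.0, 0.0, 89.5]
force: [0.8, 1.3, -0.8]
gripper_width: 0.0853
gripper_force: 0.0
```

Call:
carry_out(translation=[[-0.027,0.027,0],[-0.027,0.027,0],[-0.027,0.027,0],[-0.027,0.027,0],[-0.027,0.028,0]], dr=[[0,0,0],[0,0,0],[0,0,0],[0,0,0],[0,0,0.6]], gripper=[0.8,0.8,0.8,0.8,0.8])

```text
clock: 2.7
eef_pos: [0.6146, 0.0297, 0.2421]
eef_rot: [-180.0, 0.0, 88.9]
force: [-0.3, 0.2, 0.5]
gripper_width: 0.0679
gripper_force: 0.0
```

Call:
carry_out(translation=[[-0.026,0.027,0],[0,0,0.035],[0,0,0.035],[0,0,0.035],[0,0,0.035]], dr=[[0,0,0],[0,0,0],[0,0,0],[0,0,0],[0,0,0]], gripper=[0.8,0.8,0.8,0.8,0.8])

```text
clock: 3.12
eef_pos: [0.6399, 0.0046, 0.1005]
eef_rot: [-180.0, 0.0, 88.9]
force: [1.0, 0.8, -0.8]
gripper_width: 0.0683
gripper_force: 0.0
```

Call:
carry_out(translation=[[0,0,0.03],[0,0,0.023],[0,0,0.015],[0,0,0.005],[0,0,0]], dr=[[0,0,0],[0,0,0],[0,0,0],[0,0,0],[0,0,0]], gripper=[0.8,0.8,0.8,0.8,0.8])

```text
clock: 3.53
eef_pos: [0.6395, 0.0049, 0.028]
eef_rot: [-179.9, -0.0, 88.9]
force: [0.9, -0.2, 1.1]
gripper_width: 0.0679
gripper_force: 0.0
```

Call:
carry_out(translation=[[0,0,0],[0,0,0],[0,0,0],[0,0,0],[0,0,0]], dr=[[0,0,0],[0,0,0],[0,0,0],[0,0,0],[0,0,0]], gripper=[0,0,0,0,0])

```text
clock: 3.95
eef_pos: [0.6409, 0.0048, 0.0309]
eef_rot: [179.9, 0.0, 88.9]
force: [0.0, 0.8, 7.8]
gripper_width: 0.0222
gripper_force: 60.0
```

Call:
carry_out(translation=[[0,0,0],[0,0,0],[0,0,0],[0,0,0],[0,0,0]], dr=[[0,0,0],[0,0,0],[0,0,0],[0,0,0],[0,0,0]], gripper=[0,0,0,0,0])

```text
clock: 4.37
eef_pos: [0.641, 0.0048, 0.0309]
eef_rot: [179.9, 0.0, 88.9]
force: [0.2, 1.2, 7.1]
gripper_width: 0.0224
gripper_force: 60.0
```

Call:
carry_out(translation=[[0,0,-0.01],[0,0,-0.025],[0,0,-0.04],[0,0,-0.04],[0,0,-0.04]], dr=[[0,0,0],[0,0,0],[0,0,0],[0,0,0],[0,0,0]], gripper=[0,0,0,0,0])

```text
clock: 4.78
eef_pos: [0.6396, 0.005, 0.187]
eef_rot: [180.0, 0.0, 88.9]
force: [1.0, -0.2, -1.4]
gripper_width: 0.0225
gripper_force: 59.1
```

Call:
carry_out(translation=[[0,0,-0.04],[0.02,-0.005,-0.015],[0.034,-0.008,0],[0.034,-0.008,0],[0.034,-0.008,0]], dr=[[0,0,0],[0,0,0],[0,0,0],[0,0,0],[0,0,0]], gripper=[0,0,0,0,0])

```text
clock: 5.2
eef_pos: [0.6128, 0.1284, 0.2407]
eef_rot: [179.9, -0.0, 88.9]
force: [1.4, -1.0, -1.6]
gripper_width: 0.0223
gripper_force: 59.1
```

Call:
carry_out(translation=[[0.034,-0.008,0],[0.034,-0.008,0],[0.034,-0.008,0],[0.034,-0.008,0],[0.034,-0.008,0]], dr=[[0,0,0],[0,0,0],[0,0,0],[0,0,0],[0,0,0]], gripper=[0,0,0,0,0])

```text
clock: 5.62
eef_pos: [0.5756, 0.2997, 0.2404]
eef_rot: [180.0, -0.0, 88.9]
force: [0.7, 0.4, -1.0]
gripper_width: 0.0224
gripper_force: 59.1
```

Call:
carry_out(translation=[[0.034,-0.008,0],[0.034,-0.008,0],[0.022,0,0],[0,0,0],[0,0,0]], dr=[[0,0,0],[0,0,0],[0,0,0],[0,0,-5],[0,0,-7]], gripper=[0,0,0,0,0])

```text
clock: 6.03
eef_pos: [0.5614, 0.3899, 0.2398]
eef_rot: [-180.0, 0.0, 101.2]
force: [0.4, -0.7, -1.8]
gripper_width: 0.0225
gripper_force: 59.1
```

Call:
carry_out(translation=[[0,0,0],[0,0,0],[0,0,0],[0,0,0],[0,0,0]], dr=[[0,0,-7],[0,0,-7],[0,0,-7],[0,0,-7],[0,0,-7]], gripper=[0,0,0,0,0])

```text
clock: 6.45
eef_pos: [0.5619, 0.3883, 0.2402]
eef_rot: [180.0, 0.0, 136.3]
force: [0.1, -0.1, -1.4]
gripper_width: 0.0225
gripper_force: 59.1
```

Call:
carry_out(translation=[[0,0,0],[0,0,0],[0,0,0],[0,0,0],[0,0,0]], dr=[[0,0,-7],[0,0,-7],[0,0,-7],[0,0,-7],[0,0,-7]], gripper=[0,0,0,0,0])

```text
clock: 6.87
eef_pos: [0.5619, 0.3883, 0.2402]
eef_rot: [180.0, 0.0, 171.3]
force: [-0.4, -0.5, -1.0]
gripper_width: 0.0224
gripper_force: 59.1
```

Call:
carry_out(translation=[[0,0,0.03],[0,0,0.04],[0,0,0.04],[0,0,0.04],[0,0,0.03]], dr=[[0,0,-3.2],[0,0,0],[0,0,0],[0,0,0],[0,0,0]], gripper=[0,0,0,0,0])

```text
clock: 7.28
eef_pos: [0.5611, 0.3878, 0.0568]
eef_rot: [-179.9, -0.1, 174.1]
force: [0.7, 0.2, -1.1]
gripper_width: 0.0222
gripper_force: 59.1
```

Call:
carry_out(translation=[[0,0,0.018],[0,0,0.01],[0,0,0.007],[0,0,0.003],[0,0,0.001]], dr=[[0,0,0],[0,0,0],[0,0,0],[0,0,0],[0,0,0]], gripper=[0,0,0,0,0])

```text
clock: 7.7
eef_pos: [0.5626, 0.3886, 0.0213]
eef_rot: [180.0, 0.1, 174.1]
force: [0.3, -0.1, -1.2]
gripper_width: 0.022
gripper_force: 59.1
```

Call:
carry_out(translation=[[0,0,0.0015],[0,0,0],[0,0,0],[0,0,0],[0,0,0]], dr=[[0,0,0],[0,0,0],[0,0,0],[0,0,0],[0,0,0]], gripper=[0,0,0.4,0.8,1])

```text
clock: 8.12
eef_pos: [0.5624, 0.3885, 0.0193]
eef_rot: [180.0, 0.0, 174.1]
force: [-0.2, -0.7, 0.3]
gripper_width: 0.0575
gripper_force: 0.0
```

Call:
carry_out(translation=[[0,0,0],[0,0,0],[0,0,-0.01],[0,0,-0.03],[0,0,-0.04]], dr=[[0,0,0],[0,0,0],[0,0,0],[0,0,0],[0,0,0]], gripper=[1,1,1,1,1])

```text
clock: 8.53
eef_pos: [0.5609, 0.3876, 0.0974]
eef_rot: [-179.8, -0.2, 174.1]
force: [0.7, 0.2, -0.4]
gripper_width: 0.0854
gripper_force: 0.0
```

Call:
carry_out(translation=[[0,0,-0.04],[0,0,-0.04],[0,0,-0.04],[0,0,-0.02],[0,0,0]], dr=[[0,0,0],[0,0,0],[0,0,6],[0,0,7],[0,0,7]], gripper=[1,1,1,1,1])

```text
clock: 8.95
eef_pos: [0.5632, 0.3889, 0.2461]
eef_rot: [179.6, 0.3, 153.8]
force: [1.4, 0.2, 0.4]
gripper_width: 0.0857
gripper_force: 0.0
```

Call:
carry_out(translation=[[0,0,0],[0,0,0],[0,0,0],[0,0,0],[0,0,0]], dr=[[0,0,7],[0,0,7],[0,0,7],[0,0,7],[0,0,7]], gripper=[1,1,1,1,1])

```text
clock: 9.37
eef_pos: [0.562, 0.3883, 0.2397]
eef_rot: [180.0, 0.0, 118.8]
force: [-0.3, 1.0, -0.4]
gripper_width: 0.0854
gripper_force: 0.0
```

Call:
carry_out(translation=[[0,0,0],[0,0,0],[0,0,0],[0,0,0],[0,0,0]], dr=[[0,0,7],[0,0,7],[0,0,7],[0,0,7],[0,0,7]], gripper=[1,1,1,1,1])

```text
clock: 9.78
eef_pos: [0.5621, 0.3883, 0.2397]
eef_rot: [180.0, -0.0, 83.8]
force: [-0.3, 1.1, -0.6]
gripper_width: 0.0856
gripper_force: 0.0
```

Call:
carry_out(translation=[[-0.034,-0.002,0],[-0.034,-0.002,0],[-0.034,-0.002,0],[-0.034,-0.002,0],[-0.034,-0.002,0]], dr=[[0,0,6.6],[0,0,0],[0,0,0],[0,0,0],[0,0,0]], gripper=[1,1,1,1,1])

```text
clock: 10.2
eef_pos: [0.5187, 0.2223, 0.2395]
eef_rot: [180.0, -0.0, 77.6]
force: [-0.3, -1.1, 0.2]
gripper_width: 0.0852
gripper_force: 0.0
```

Call:
carry_out(translation=[[-0.034,-0.002,0],[-0.034,-0.002,0],[-0.034,-0.002,0],[-0.034,-0.002,0],[-0.034,-0.002,0]], dr=[[0,0,0],[0,0,0],[0,0,0],[0,0,0],[0,0,0]], gripper=[1,1,1,1,1])

```text
clock: 10.62
eef_pos: [0.4722, 0.0585, 0.2397]
eef_rot: [179.9, -0.0, 77.6]
force: [0.2, -0.9, 0.4]
gripper_width: 0.0854
gripper_force: 0.0
```

```bash
cat > look.py <<'E'
from h import *
import sys
t=cap("top",sys.argv[1]+"_t"); s=cap("scene",sys.argv[1]+"_s")
for col in HUE:
    for A,ce,k in blobs(t,col,amin=40):
        print(col,A,ce,[ (z,)+tuple(np.array(v).tolist() for v in rect(t,k,z)) for z in (0.012,0.04,0.06,.1)])
E
python3 look.py p1
```

```text
red 225.5 [218.6 219.6] [(0.012, [0.3968, 0.3118], [57.0, 60.0], 0.1), (0.04, [0.395, 0.3044], [56.0, 59.0], 0.1), (0.06, [0.3936, 0.299], [55.0, 58.0], 0.1), (0.1, [0.391, 0.2883], [53.0, 56.0], 0.1)]
red 391.0 [400.9 219.8] [(0.012, [0.399, -0.2137], [69.0, 64.0], -12.7), (0.04, [0.3971, -0.208], [68.0, 62.0], -12.7), (0.06, [0.3957, -0.204], [66.0, 61.0], -12.7), (0.1, [0.393, -0.1959], [64.0, 59.0], -12.7)]
blue 50.0 [265.5 232.4] [(0.012, [0.3597, 0.1747], [17.0, 34.0], 0.1), (0.04, [0.3588, 0.1707], [17.0, 34.0], 0.1), (0.06, [0.3581, 0.1678], [16.0, 33.0], 0.1), (0.1, [0.3568, 0.162], [16.0, 32.0], 0.1)]
blue 136.0 [279.1 189.4] [(0.012, [0.489, 0.1327], [54.0, 40.0], -5.6), (0.04, [0.4848, 0.1297], [53.0, 39.0], -5.6), (0.06, [0.4818, 0.1276], [52.0, 39.0], -5.6), (0.1, [0.4758, 0.1233], [50.0, 37.0], -5.6)]
yellow 369.0 [443.1 225.4] [(0.012, [0.3817, -0.3354], [58.0, 64.0], 11.4), (0.04, [0.3802, -0.3267], [57.0, 63.0], 11.4), (0.06, [0.3791, -0.3205], [56.0, 61.0], 11.4), (0.1, [0.377, -0.308], [54.0, 59.0], 11.4)]
yellow 361.5 [375.1 182.7] [(0.012, [0.5059, -0.1418], [61.0, 62.0], -16.6), (0.04, [0.5013, -0.1379], [59.0, 60.0], -16.6), (0.06, [0.498, -0.1351], [58.0, 59.0], -16.6), (0.1, [0.4914, -0.1296], [56.0, 57.0], -16.6)]
yellow 261.0 [254.1  85. ] [(0.012, [0.8025, 0.2167], [62.0, 56.0], 26.8), (0.04, [0.7905, 0.2116], [60.0, 55.0], 26.8), (0.06, [0.7819, 0.2079], [59.0, 54.0], 26.8), (0.1, [0.7647, 0.2006], [57.0, 52.0], 26.8)]
```

Call:
carry_out(translation=[[-0.034,-0.003,0],[-0.034,-0.003,0],[-0.034,-0.003,0],[-0.034,-0.003,0],[-0.034,-0.003,0]], dr=[[0,0,0],[0,0,0],[0,0,0],[0,0,0],[0,0,0]], gripper=[1,1,1,1,1])

```text
clock: 11.13
eef_pos: [0.4212, -0.1038, 0.2397]
eef_rot: [179.9, 0.0, 77.6]
force: [0.8, -0.7, 0.8]
gripper_width: 0.0856
gripper_force: 0.0
```

Call:
carry_out(translation=[[-0.034,-0.003,0],[-0.034,-0.003,0],[-0.03,-0.002,0],[0,0,0.03],[0,0,0.03]], dr=[[0,0,0],[0,0,0],[0,0,0],[0,0,0],[0,0,0]], gripper=[1,1,1,1,1])

```text
clock: 11.55
eef_pos: [0.3932, -0.1986, 0.1798]
eef_rot: [179.8, 0.1, 77.4]
force: [0.5, 0.0, -0.3]
gripper_width: 0.0856
gripper_force: 0.0
```

Call:
carry_out(translation=[[0,0,0.03],[0,0,0.03],[0,0,0.03],[0,0,0.02],[0,0,0.01]], dr=[[0,0,0],[0,0,0],[0,0,0],[0,0,0],[0,0,0]], gripper=[1,1,1,1,1])

```text
clock: 11.97
eef_pos: [0.3923, -0.196, 0.057]
eef_rot: [-179.9, -0.1, 77.6]
force: [-0.0, 0.3, -0.1]
gripper_width: 0.0849
gripper_force: 0.0
```

Call:
carry_out(translation=[[0,0,0],[0,0,0],[0,0,0],[0,0,0],[0,0,0]], dr=[[0,0,0],[0,0,0],[0,0,0],[0,0,0],[0,0,0]], gripper=[0.5,0.4,0.3,0.2,0.2])

```text
clock: 12.38
eef_pos: [0.3938, -0.1974, 0.0605]
eef_rot: [179.9, 0.1, 77.5]
force: [0.5, 1.3, 8.8]
gripper_width: 0.0555
gripper_force: 64.7
```

Call:
carry_out(translation=[[0,0,0],[0,0,0],[0,0,0],[0,0,-0.01],[0,0,-0.02]], dr=[[0,0,0],[0,0,0],[0,0,0],[0,0,0],[0,0,0]], gripper=[0.2,0.2,0.2,0.2,0.2])

```text
clock: 12.8
eef_pos: [0.3922, -0.1964, 0.0887]
eef_rot: [-179.9, -0.1, 77.5]
force: [0.1, -0.3, -2.8]
gripper_width: 0.0554
gripper_force: 64.1
```

Call:
carry_out(translation=[[0,0,-0.03],[0,0,-0.03],[0,0,-0.03],[0,0,-0.01],[0,0,0]], dr=[[0,0,0],[0,0,0],[0,0,-4],[0,0,-5],[0,0,-3.5]], gripper=[0.2,0.2,0.2,0.2,0.2])

```text
clock: 13.22
eef_pos: [0.3938, -0.1975, 0.1932]
eef_rot: [179.7, 0.2, 90.3]
force: [0.3, 0.1, -2.2]
gripper_width: 0.055
gripper_force: 64.5
```

Call:
carry_out(translation=[[0.02,0.016,0],[0.029,0.024,0],[0.029,0.024,0],[0.029,0.024,0],[0.029,0.024,0]], dr=[[0,0,0],[0,0,0],[0,0,0],[0,0,0],[0,0,0]], gripper=[0.2,0.2,0.2,0.2,0.2])

```text
clock: 13.63
eef_pos: [0.5056, -0.0591, 0.1903]
eef_rot: [179.9, 0.0, 90.0]
force: [0.2, -1.2, -1.8]
gripper_width: 0.0557
gripper_force: 64.5
```

Call:
carry_out(translation=[[0.029,0.024,0],[0.029,0.024,0],[0.029,0.024,0],[0.029,0.024,0],[0.029,0.024,0]], dr=[[0,0,0],[0,0,0],[0,0,0],[0,0,0],[0,0,0]], gripper=[0.2,0.2,0.2,0.2,0.2])

```text
clock: 14.05
eef_pos: [0.6255, 0.0861, 0.1902]
eef_rot: [179.9, 0.0, 90.1]
force: [-0.6, -1.3, -2.1]
gripper_width: 0.0554
gripper_force: 64.5
```

Call:
carry_out(translation=[[0.009,0.007,0],[0,0,0],[0,0,0],[0,0,0],[0,0,0]], dr=[[0,0,0],[0,0,0],[0,0,0],[0,0,0],[0,0,0]], gripper=[0.2,0.2,0.2,0.2,0.2])

```text
clock: 14.47
eef_pos: [0.6313, 0.0924, 0.1895]
eef_rot: [180.0, 0.0, 90.0]
force: [0.8, -0.0, -2.2]
gripper_width: 0.0557
gripper_force: 64.8
```

```bash
python3 look.py p2 | grep -v yellow; python3 -c "
import cv2
s=cv2.imread('pics/p2_s.png');t=cv2.imread('pics/p2_t.png')
a=cv2.resize(s[130:355,150:470],(640,450));cv2.imwrite('pics/p2_c.png',a)"
```

```text
red 176.0 [218.8 219.6] [(0.012, [0.3954, 0.3124], [55.0, 59.0], 0.1), (0.04, [0.3936, 0.3049], [53.0, 58.0], 0.1), (0.06, [0.3923, 0.2996], [52.0, 57.0], 0.1), (0.1, [0.3896, 0.2889], [50.0, 55.0], 0.1)]
red 63.0 [299.7 120.5] [(0.012, [0.6919, 0.0815], [49.0, 20.0], 0.5), (0.04, [0.6826, 0.0798], [47.0, 20.0], 0.5), (0.06, [0.676, 0.0786], [47.0, 20.0], 0.5), (0.1, [0.6628, 0.0761], [45.0, 19.0], 0.5)]
```

View pics/p2_c.png

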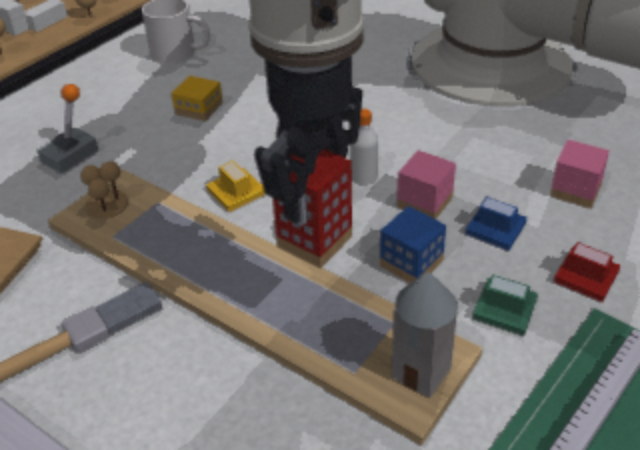

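Call:
carry_out(translation=[[0,0,0.03],[0,0,0.03],[0,0,0.025],[0,0,0.015],[0,0,0.007]], dr=[[0,0,0],[0,0,0],[0,0,0],[0,0,0],[0,0,0]], gripper=[0.2,0.2,0.2,0.2,0.2])

```text
clock: 14.98
eef_pos: [0.6305, 0.0927, 0.0795]
eef_rot: [-179.8, 0.0, 90.0]
force: [0.3, -1.0, -2.8]
gripper_width: 0.0553
gripper_force: 65.1
```

Call:
carry_out(translation=[[0,0,0.003],[0,0,0.002],[0,0,0.001],[0,0,0],[0,0,0]], dr=[[0,0,0],[0,0,0],[0,0,0],[0,0,0],[0,0,0]], gripper=[0.2,0.2,0.2,0.2,0.2])

```text
clock: 15.4
eef_pos: [0.632, 0.0933, 0.0767]
eef_rot: [179.9, 0.0, 90.0]
force: [-0.0, 0.2, -1.4]
gripper_width: 0.0554
gripper_force: 65.1
```

Call:
carry_out(translation=[[0,0,0.001],[0,0,0],[0,0,0],[0,0,0],[0,0,0]], dr=[[0,0,0],[0,0,0],[0,0,0],[0,0,0],[0,0,0]], gripper=[0.2,0.5,0.8,1,1])

```text
clock: 15.82
eef_pos: [0.6317, 0.0933, 0.0749]
eef_rot: [180.0, 0.0, 90.0]
force: [-0.4, -0.8, -0.4]
gripper_width: 0.0855
gripper_force: 0.0
```

Call:
carry_out(translation=[[0,0,0],[0,0,-0.01],[0,0,-0.03],[0,0,-0.03],[0,0,-0.03]], dr=[[0,0,0],[0,0,0],[0,0,0],[0,0,0],[0,0,0]], gripper=[1,1,1,1,1])

```text
clock: 16.23
eef_pos: [0.6314, 0.0933, 0.1767]
eef_rot: [-180.0, 0.0, 90.0]
force: [0.2, -0.1, -0.5]
gripper_width: 0.0858
gripper_force: 0.0
```

Call:
carry_out(translation=[[0,0,-0.03],[0.006,-0.028,0],[0.006,-0.028,0],[0.006,-0.028,0],[0.006,-0.028,0]], dr=[[0,0,0],[0,0,0],[0,0,0],[0,0,0],[0,0,0]], gripper=[1,1,1,1,1])

```text
clock: 16.65
eef_pos: [0.5183, 0.1173, 0.2055]
eef_rot: [180.0, 0.0, 90.0]
force: [-0.2, 0.2, 0.1]
gripper_width: 0.0855
gripper_force: 0.0
```

Call:
carry_out(translation=[[0.008,-0.03,0],[0,0,0],[0,0,0],[0,0,0],[0,0,0]], dr=[[0,0,0],[0,0,5.6],[0,0,0],[0,0,0],[0,0,0]], gripper=[1,1,1,1,1])

```text
clock: 17.07
eef_pos: [0.4903, 0.125, 0.2051]
eef_rot: [180.0, 0.0, 84.6]
force: [-0.2, -0.0, -0.4]
gripper_width: 0.0855
gripper_force: 0.0
```

```bash
python3 look.py p3; python3 - <<'E'
from h import *
c={};s=cap("scene")
for A,ce,k in blobs(s,"blue",amin=40): print("scene blue",A,ce,cv2.boundingRect(k))
E
```

```text
blue 65.5 [261.8 219.2] [(0.012, [0.3956, 0.1856], [20.0, 55.0], 0.1), (0.04, [0.3938, 0.1812], [19.0, 53.0], 0.1), (0.06, [0.3925, 0.1782], [19.0, 53.0], 0.1), (0.1, [0.3899, 0.172], [19.0, 51.0], 0.1)]
blue 76.5 [281.6 186.2] [(0.012, [0.4955, 0.1338], [53.0, 25.0], 5.9), (0.04, [0.4912, 0.1308], [52.0, 25.0], 5.9), (0.06, [0.4881, 0.1286], [51.0, 24.0], 5.9), (0.1, [0.4819, 0.1243], [49.0, 23.0], 5.9)]
yellow 359.5 [442.8 225.3] [(0.012, [0.3811, -0.334], [58.0, 65.0], 13.1), (0.04, [0.3797, -0.3254], [56.0, 63.0], 13.1), (0.06, [0.3786, -0.3191], [55.0, 62.0], 13.1), (0.1, [0.3765, -0.3067], [53.0, 60.0], 13.1)]
yellow 360.0 [375.  182.5] [(0.012, [0.5059, -0.1417], [60.0, 62.0], -18.6), (0.04, [0.5013, -0.1378], [59.0, 60.0], -18.6), (0.06, [0.498, -0.1351], [58.0, 59.0], -18.6), (0.1, [0.4915, -0.1295], [56.0, 57.0], -18.6)]
yellow 254.0 [254.1  84.9] [(0.012, [0.8019, 0.2179], [59.0, 57.0], 1.2), (0.04, [0.7899, 0.2127], [58.0, 55.0], 1.2), (0.06, [0.7813, 0.2091], [57.0, 54.0], 1.2), (0.1, [0.7642, 0.2017], [55.0, 53.0], 1.2)]
scene blue 357.5 [398.2 242.6] (383, 233, 30, 22)
scene blue 712.5 [356.6 250.6] (341, 233, 32, 36)
scene blue 48.0 [ 32. 204.] (0, 182, 66, 45)
```

Call:
carry_out(translation=[[0,0,0.03],[0,0,0.035],[0,0,0.035],[0,0,0.03],[0,0,0.02]], dr=[[0,0,0],[0,0,0],[0,0,0],[0,0,0],[0,0,0]], gripper=[1,1,1,1,1])

```text
clock: 17.63
eef_pos: [0.4886, 0.1249, 0.0517]
eef_rot: [-179.8, 0.0, 84.5]
force: [-0.5, 0.0, -1.1]
gripper_width: 0.0856
gripper_force: 0.0
```

Call:
carry_out(translation=[[0,0,0.015],[0,0,0.005],[0,0,0],[0,0,0],[0,0,0]], dr=[[0,0,0],[0,0,0],[0,0,0],[0,0,0],[0,0,0]], gripper=[1,1,0.5,0.4,0.2])

```text
clock: 18.05
eef_pos: [0.4905, 0.1252, 0.0362]
eef_rot: [179.9, -0.0, 84.5]
force: [1.7, -0.9, -3.5]
gripper_width: 0.0553
gripper_force: 63.8
```

Call:
carry_out(translation=[[0,0,0],[0,0,0],[0,0,0],[0,0,0],[0,0,0]], dr=[[0,0,0],[0,0,0],[0,0,0],[0,0,0],[0,0,0]], gripper=[0.2,0.2,0.2,0.2,0.2])

```text
clock: 18.47
eef_pos: [0.4905, 0.1252, 0.0361]
eef_rot: [179.9, -0.0, 84.5]
force: [0.1, -0.4, 6.8]
gripper_width: 0.0552
gripper_force: 64.9
```

Call:
carry_out(translation=[[0,0,-0.01],[0,0,-0.03],[0,0,-0.04],[0,0,-0.04],[0,0,-0.03]], dr=[[0,0,0],[0,0,0],[0,0,0],[0,0,0],[0,0,-5.5]], gripper=[0.2,0.2,0.2,0.2,0.2])

```text
clock: 18.88
eef_pos: [0.4897, 0.1252, 0.1891]
eef_rot: [179.8, -0.0, 89.8]
force: [1.6, 0.6, -2.6]
gripper_width: 0.0552
gripper_force: 65.1
```

Call:
carry_out(translation=[[-0.026,0.028,0],[-0.026,0.028,0],[-0.026,0.028,0],[-0.026,0.028,0],[-0.027,0.029,0]], dr=[[0,0,0],[0,0,0],[0,0,0],[0,0,0],[0,0,0]], gripper=[0.2,0.2,0.2,0.2,0.2])

```text
clock: 19.3
eef_pos: [0.6314, -0.0072, 0.1859]
eef_rot: [180.0, 0.0, 90.0]
force: [0.8, 0.6, -2.3]
gripper_width: 0.0551
gripper_force: 65.3
```

Call:
carry_out(translation=[[0,0,0],[0,0,0.03],[0,0,0.03],[0,0,0.03],[0,0,0.025]], dr=[[0,0,0],[0,0,0],[0,0,0],[0,0,0],[0,0,0]], gripper=[0.2,0.2,0.2,0.2,0.2])

```text
clock: 19.72
eef_pos: [0.6299, -0.0059, 0.0687]
eef_rot: [-180.0, -0.0, 89.9]
force: [-0.3, 0.8, -3.3]
gripper_width: 0.0554
gripper_force: 66.0
```

Call:
carry_out(translation=[[0,0,0.012],[0,0,0.006],[0,0,0.002],[0,0,0],[0,0,0]], dr=[[0,0,0],[0,0,0],[0,0,0],[0,0,0],[0,0,0]], gripper=[0.2,0.2,0.2,0.2,0.2])

```text
clock: 20.13
eef_pos: [0.6313, -0.006, 0.0516]
eef_rot: [179.9, 0.0, 90.0]
force: [-0.5, -0.6, -4.4]
gripper_width: 0.055
gripper_force: 65.9
```

Call:
carry_out(translation=[[0,0,0.0005],[0,0,0],[0,0,0],[0,0,0],[0,0,0]], dr=[[0,0,0],[0,0,0],[0,0,0],[0,0,0],[0,0,0]], gripper=[0.2,0.5,0.8,1,1])

```text
clock: 20.55
eef_pos: [0.6308, -0.006, 0.0498]
eef_rot: [180.0, 0.0, 90.0]
force: [-0.2, -0.7, -0.3]
gripper_width: 0.085
gripper_force: 0.0
```

Call:
carry_out(translation=[[0,0,0],[0,0,-0.01],[0,0,-0.03],[0,0,-0.035],[0,0,-0.035]], dr=[[0,0,0],[0,0,0],[0,0,0],[0,0,0],[0,0,0]], gripper=[1,1,1,1,1])

```text
clock: 20.97
eef_pos: [0.6301, -0.0059, 0.1611]
eef_rot: [-180.0, -0.0, 89.9]
force: [0.2, -0.4, 1.1]
gripper_width: 0.0852
gripper_force: 0.0
```

Call:
carry_out(translation=[[0,0,-0.03],[-0.027,-0.021,0],[-0.027,-0.021,0],[-0.027,-0.021,0],[-0.027,-0.021,0]], dr=[[0,0,0],[0,0,0],[0,0,0],[0,0,0],[0,0,0]], gripper=[1,1,1,1,1])

```text
clock: 21.38
eef_pos: [0.5453, -0.1147, 0.1902]
eef_rot: [180.0, 0.0, 90.0]
force: [0.9, -0.4, 1.0]
gripper_width: 0.085
gripper_force: 0.0
```

Call:
carry_out(translation=[[-0.027,-0.021,0],[-0.027,-0.021,0],[-0.027,-0.021,0],[-0.027,-0.021,0],[-0.027,-0.021,0]], dr=[[0,0,0],[0,0,0],[0,0,0],[0,0,0],[0,0,0]], gripper=[1,1,1,1,1])

```text
clock: 21.8
eef_pos: [0.4401, -0.2498, 0.1903]
eef_rot: [180.0, 0.0, 90.0]
force: [0.7, -0.8, -0.2]
gripper_width: 0.0854
gripper_force: 0.0
```

```bash
python3 look.py p4|cut -c1-220
```

```text
red 206.0 [218.9 219.7] [(0.012, [0.3954, 0.3118], [55.0, 60.0], 0.1), (0.04, [0.3936, 0.3043], [53.0, 59.0], 0.1), (0.06, [0.3923, 0.299], [52.0, 58.0], 0.1), (0.1, [0.3896, 0.2883], [50.0, 56.0], 0.1)]
red 382.0 [294.1 130.7] [(0.012, [0.6614, 0.096], [67.0, 62.0], 0.1), (0.04, [0.6529, 0.0939], [65.0, 61.0], 0.1), (0.06, [0.6468, 0.0925], [64.0, 60.0], 0.1), (0.1, [0.6347, 0.0895], [62.0, 57.0], 0.1)]
blue 75.5 [261.8 232.6] [(0.012, [0.3597, 0.1848], [17.0, 55.0], 0.1), (0.04, [0.3588, 0.1805], [17.0, 53.0], 0.1), (0.06, [0.3581, 0.1774], [16.0, 52.0], 0.1), (0.1, [0.3568, 0.1713], [16.0, 50.0], 0.1)]
blue 60.0 [262.  219.1] [(0.012, [0.3971, 0.1855], [17.0, 55.0], 0.1), (0.04, [0.3952, 0.1812], [17.0, 53.0], 0.1), (0.06, [0.3939, 0.1781], [16.0, 52.0], 0.1), (0.1, [0.3912, 0.172], [16.0, 51.0], 0.1)]
blue 321.5 [327.9 135.1] [(0.012, [0.6478, -0.0047], [57.0, 56.0], 0.1), (0.04, [0.6397, -0.0043], [56.0, 55.0], 0.1), (0.06, [0.6339, -0.004], [55.0, 54.0], 0.1), (0.1, [0.6222, -0.0033], [53.0, 52.0], 0.1)]
yellow 249.0 [445.3 226.4] [(0.012, [0.3808, -0.3349], [58.0, 65.0], 12.0), (0.04, [0.3794, -0.3262], [57.0, 64.0], 12.0), (0.06, [0.3783, -0.3199], [56.0, 62.0], 12.0), (0.1, [0.3762, -0.3075], [54.0, 60.0], 12.0)]
yellow 364.0 [375.3 182.5] [(0.012, [0.506, -0.142], [61.0, 62.0], -17.8), (0.04, [0.5014, -0.1381], [60.0, 60.0], -17.8), (0.06, [0.4981, -0.1354], [59.0, 59.0], -17.8), (0.1, [0.4916, -0.1298], [56.0, 57.0], -17.8)]
yellow 256.0 [254.1  85. ] [(0.012, [0.8019, 0.2179], [59.0, 57.0], 1.2), (0.04, [0.7899, 0.2127], [58.0, 55.0], 1.2), (0.06, [0.7813, 0.2091], [57.0, 54.0], 1.2), (0.1, [0.7642, 0.2017], [55.0, 53.0], 1.2)]
```

Call:
carry_out(translation=[[-0.026,-0.02,0],[-0.026,-0.02,0],[-0.026,-0.021,0],[0,0,0.03],[0,0,0.03]], dr=[[0,0,0],[0,0,-6],[0,0,-6],[0,0,0],[0,0,0]], gripper=[1,1,1,1,1])

```text
clock: 22.32
eef_pos: [0.383, -0.3306, 0.1305]
eef_rot: [179.9, 0.2, 101.9]
force: [0.2, -0.9, -1.0]
gripper_width: 0.0856
gripper_force: 0.0
```

Call:
carry_out(translation=[[0,0,0.03],[0,0,0.03],[0,0,0.025],[0,0,0.015],[0,0,0.005]], dr=[[0,0,0],[0,0,0],[0,0,0],[0,0,0],[0,0,0]], gripper=[1,1,1,1,1])

```text
clock: 22.73
eef_pos: [0.3827, -0.3277, 0.0225]
eef_rot: [-179.9, -0.2, 102.0]
force: [-1.0, 0.4, 0.1]
gripper_width: 0.0856
gripper_force: 0.0
```

Call:
carry_out(translation=[[0,0,0],[0,0,0],[0,0,0],[0,0,0],[0,0,0]], dr=[[0,0,0],[0,0,0],[0,0,0],[0,0,0],[0,0,0]], gripper=[1,0.5,0.4,0.3,0.2])

```text
clock: 23.15
eef_pos: [0.3835, -0.3293, 0.026]
eef_rot: [180.0, 0.1, 102.0]
force: [-3.6, 2.3, 12.4]
gripper_width: 0.0546
gripper_force: 63.6
```

Call:
carry_out(translation=[[0,0,0],[0,0,0],[0,0,0],[0,0,0],[0,0,0]], dr=[[0,0,0],[0,0,0],[0,0,0],[0,0,0],[0,0,0]], gripper=[0.2,0.2,0.2,0.2,0.2])

```text
clock: 23.57
eef_pos: [0.3835, -0.3294, 0.026]
eef_rot: [179.9, 0.1, 102.0]
force: [-4.0, 2.4, 11.2]
gripper_width: 0.0546
gripper_force: 63.6
```

Call:
carry_out(translation=[[0,0,-0.01],[0,0,-0.03],[0,0,-0.04],[0,0,-0.04],[0,0,-0.02]], dr=[[0,0,0],[0,0,0],[0,0,0],[0,0,6],[0,0,6]], gripper=[0.2,0.2,0.2,0.2,0.2])

```text
clock: 23.98
eef_pos: [0.3837, -0.3294, 0.1702]
eef_rot: [179.8, 0.3, 89.7]
force: [-0.6, -0.9, -1.5]
gripper_width: 0.0551
gripper_force: 65.0
```

Call:
carry_out(translation=[[0.02,0.022,0],[0.025,0.028,0],[0.025,0.028,0],[0.025,0.028,0],[0.025,0.028,0]], dr=[[0,0,0],[0,0,0],[0,0,0],[0,0,0],[0,0,0]], gripper=[0.2,0.2,0.2,0.2,0.2])

```text
clock: 24.4
eef_pos: [0.5183, -0.2074, 0.1657]
eef_rot: [179.9, 0.0, 89.9]
force: [1.1, -0.8, -2.9]
gripper_width: 0.0548
gripper_force: 64.8
```

Call:
carry_out(translation=[[0.025,0.028,0],[0.025,0.028,0],[0.025,0.028,0],[0.027,0.028,0],[0,0,0]], dr=[[0,0,0],[0,0,0],[0,0,0],[0,0,0],[0,0,0]], gripper=[0.2,0.2,0.2,0.2,0.2])

```text
clock: 24.82
eef_pos: [0.6326, -0.1023, 0.165]
eef_rot: [179.9, -0.1, 90.2]
force: [0.5, 0.2, -2.8]
gripper_width: 0.0546
gripper_force: 65.2
```

Call:
carry_out(translation=[[0,0,0.025],[0,0,0.03],[0,0,0.03],[0,0,0.02],[0,0,0.01]], dr=[[0,0,0],[0,0,0],[0,0,0],[0,0,0],[0,0,0]], gripper=[0.2,0.2,0.2,0.2,0.2])

```text
clock: 25.23
eef_pos: [0.6282, -0.1066, 0.0473]
eef_rot: [-179.8, -0.0, 90.0]
force: [-0.7, 0.7, -2.7]
gripper_width: 0.0548
gripper_force: 65.1
```

Call:
carry_out(translation=[[0,0,0.003],[0,0,0.002],[0,0,0],[0,0,0],[0,0,0]], dr=[[0,0,0],[0,0,0],[0,0,0],[0,0,0],[0,0,0]], gripper=[0.2,0.2,0.2,0.2,0.2])

```text
clock: 25.65
eef_pos: [0.6298, -0.1072, 0.0457]
eef_rot: [179.9, 0.0, 89.9]
force: [0.7, 0.2, -2.1]
gripper_width: 0.0547
gripper_force: 65.1
```

Call:
carry_out(translation=[[0,0,0.002],[0,0,0.0015],[0,0,0],[0,0,0],[0,0,0]], dr=[[0,0,0],[0,0,0],[0,0,0],[0,0,0],[0,0,0]], gripper=[0.2,0.2,0.5,0.8,1])

```text
clock: 26.07
eef_pos: [0.6294, -0.107, 0.041]
eef_rot: [180.0, 0.0, 89.9]
force: [0.2, -0.3, 0.2]
gripper_width: 0.0769
gripper_force: 0.0
```

Call:
carry_out(translation=[[0,0,0],[0,0,0],[0,0,-0.02],[0,0,-0.04],[0,0,-0.04]], dr=[[0,0,0],[0,0,0],[0,0,0],[0,0,0],[0,0,0]], gripper=[1,1,1,1,1])

```text
clock: 26.48
eef_pos: [0.6284, -0.1068, 0.1409]
eef_rot: [-179.8, -0.0, 89.9]
force: [0.4, -0.6, 0.2]
gripper_width: 0.0856
gripper_force: 0.0
```

Call:
carry_out(translation=[[0,0,-0.02],[-0.009,-0.031,0],[-0.009,-0.031,0],[-0.009,-0.031,0],[-0.009,-0.031,0]], dr=[[0,0,0],[0,0,0],[0,0,0],[0,0,0],[0,0,0]], gripper=[1,1,1,0.6,0.6])

```text
clock: 26.9
eef_pos: [0.5038, -0.143, 0.1607]
eef_rot: [180.0, 0.0, 90.0]
force: [0.1, -0.4, 0.9]
gripper_width: 0.0641
gripper_force: 0.0
```

Call:
carry_out(translation=[[0,0,0],[0,0,0],[0,0,0],[0,0,0],[0,0,0]], dr=[[0,0,6],[0,0,6],[0,0,5.8],[0,0,0],[0,0,0]], gripper=[0.6,0.6,0.6,0.6,0.6])

```text
clock: 27.32
eef_pos: [0.5052, -0.1429, 0.1609]
eef_rot: [180.0, 0.0, 72.3]
force: [0.1, -0.5, -0.1]
gripper_width: 0.0513
gripper_force: 0.0
```

```bash
python3 look.py p5|cut -c1-220; python3 -c "
import cv2
s=cv2.imread('pics/p5_s.png')
a=cv2.resize(s[130:355,150:470],(640,450));cv2.imwrite('pics/p5_c.png',a)"
```

```text
red 193.0 [218.8 219.8] [(0.012, [0.3954, 0.3118], [55.0, 60.0], 0.1), (0.04, [0.3936, 0.3044], [53.0, 59.0], 0.1), (0.06, [0.3923, 0.299], [52.0, 58.0], 0.1), (0.1, [0.3896, 0.2883], [50.0, 56.0], 0.1)]
red 381.0 [294.1 130.7] [(0.012, [0.6614, 0.096], [67.0, 62.0], 0.1), (0.04, [0.6529, 0.094], [65.0, 61.0], 0.1), (0.06, [0.6468, 0.0925], [64.0, 60.0], 0.1), (0.1, [0.6347, 0.0895], [62.0, 57.0], 0.1)]
blue 74.5 [261.8 232.6] [(0.012, [0.3597, 0.1848], [17.0, 55.0], 0.1), (0.04, [0.3588, 0.1805], [17.0, 53.0], 0.1), (0.06, [0.3581, 0.1774], [16.0, 52.0], 0.1), (0.1, [0.3568, 0.1713], [16.0, 50.0], 0.1)]
blue 61.0 [261.9 219.1] [(0.012, [0.3971, 0.1855], [17.0, 55.0], 0.1), (0.04, [0.3952, 0.1812], [17.0, 53.0], 0.1), (0.06, [0.3939, 0.1781], [16.0, 52.0], 0.1), (0.1, [0.3912, 0.172], [16.0, 51.0], 0.1)]
blue 316.5 [328.1 135.1] [(0.012, [0.6478, -0.0047], [57.0, 56.0], 0.1), (0.04, [0.6397, -0.0043], [56.0, 55.0], 0.1), (0.06, [0.6339, -0.004], [55.0, 54.0], 0.1), (0.1, [0.6222, -0.0033], [53.0, 52.0], 0.1)]
yellow 173.5 [372.3 182.7] [(0.012, [0.5067, -0.1399], [57.0, 62.0], -15.6), (0.04, [0.5021, -0.1361], [56.0, 61.0], -15.6), (0.06, [0.4988, -0.1334], [55.0, 60.0], -15.6), (0.1, [0.4922, -0.1279], [53.0, 58.0], -15.6)]
yellow 193.0 [359.  137.3] [(0.012, [0.6389, -0.0978], [35.0, 64.0], -0.4), (0.04, [0.631, -0.0951], [34.0, 62.0], -0.4), (0.06, [0.6254, -0.0931], [34.0, 61.0], -0.4), (0.1, [0.614, -0.0891], [33.0, 59.0], -0.4)]
yellow 258.0 [254.1  85. ] [(0.012, [0.8018, 0.2178], [59.0, 57.0], 0.1), (0.04, [0.7898, 0.2127], [58.0, 56.0], 0.1), (0.06, [0.7813, 0.209], [57.0, 55.0], 0.1), (0.1, [0.7641, 0.2017], [55.0, 53.0], 0.1)]
```

View pics/p5_c.png

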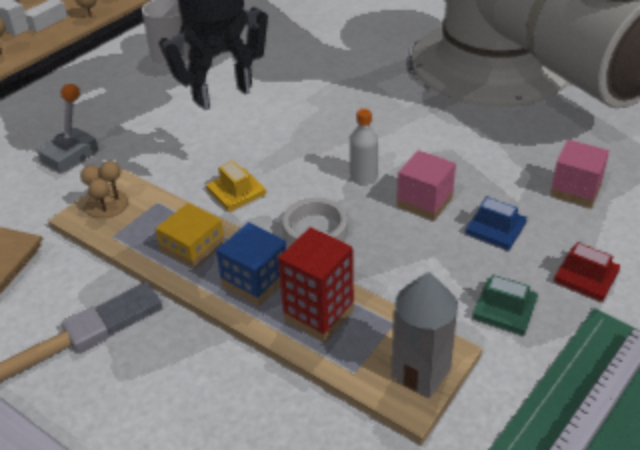

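Call:
carry_out(translation=[[0,0,0.03],[0,0,0.03],[0,0,0.03],[0,0,0.02],[0,0,0.013]], dr=[[0,0,0],[0,0,0],[0,0,0],[0,0,0],[0,0,0]], gripper=[0.6,0.6,0.6,0.6,0.6])

```text
clock: 27.83
eef_pos: [0.5043, -0.1424, 0.0353]
eef_rot: [-179.8, -0.0, 72.3]
force: [-0.4, -0.3, 0.5]
gripper_width: 0.0512
gripper_force: 0.0
```

Call:
carry_out(translation=[[0,0,0.004],[0,0,0],[0,0,0],[0,0,0],[0,0,0]], dr=[[0,0,0],[0,0,0],[0,0,0],[0,0,0],[0,0,0]], gripper=[0.6,0.3,0.2,0.1,0])

```text
clock: 28.25
eef_pos: [0.5058, -0.1431, 0.035]
eef_rot: [179.9, 0.0, 72.2]
force: [1.6, -0.9, 3.6]
gripper_width: 0.0226
gripper_force: 59.6
```

Call:
carry_out(translation=[[0,0,0],[0,0,0],[0,0,0],[0,0,0],[0,0,0]], dr=[[0,0,0],[0,0,0],[0,0,0],[0,0,0],[0,0,0]], gripper=[0,0,0,0,0])

```text
clock: 28.67
eef_pos: [0.5059, -0.1431, 0.035]
eef_rot: [179.9, 0.0, 72.2]
force: [-0.1, 0.1, 6.7]
gripper_width: 0.0223
gripper_force: 60.0
```

Call:
carry_out(translation=[[0,0,-0.01],[0,0,-0.03],[0,0,-0.04],[0,0,-0.04],[0,0,-0.01]], dr=[[0,0,0],[0,0,0],[0,0,-6],[0,0,-6],[0,0,-5.8]], gripper=[0,0,0,0,0])

```text
clock: 29.08
eef_pos: [0.5068, -0.1435, 0.1711]
eef_rot: [179.6, 0.2, 90.3]
force: [0.7, -0.4, 0.8]
gripper_width: 0.0226
gripper_force: 59.1
```

Call:
carry_out(translation=[[-0.02,0,0],[-0.02,0,0],[0,0,0],[0,0,0],[0,0,0]], dr=[[0,0,0],[0,0,0],[0,0,0],[0,0,0],[0,0,0]], gripper=[0,0,0,0,0])

```text
clock: 29.5
eef_pos: [0.5051, -0.1825, 0.1642]
eef_rot: [180.0, -0.0, 89.9]
force: [0.6, -1.2, -0.2]
gripper_width: 0.0223
gripper_force: 59.1
```

```bash
python3 look.py p6|cut -c1-220|egrep 'yellow|red|blue 3'; python3 -c "
import cv2,numpy as np
s=cv2.imread('pics/p6_s.png');t=cv2.imread('pics/p6_t.png')
a=cv2.resize(s[130:355,150:470],(640,450));b=cv2.resize(t[110:210,280:460],(720,400))
cv2.imwrite('pics/p6_c.png',a);cv2.imwrite('pics/p6_tc.png',b)"
```

```text
red 199.5 [219.  219.7] [(0.012, [0.3954, 0.3118], [55.0, 60.0], 0.1), (0.04, [0.3936, 0.3044], [53.0, 59.0], 0.1), (0.06, [0.3923, 0.299], [52.0, 58.0], 0.1), (0.1, [0.3896, 0.2883], [50.0, 56.0], 0.1)]
red 383.5 [294.2 130.6] [(0.012, [0.6614, 0.0961], [67.0, 62.0], 0.1), (0.04, [0.6529, 0.094], [65.0, 61.0], 0.1), (0.06, [0.6468, 0.0925], [64.0, 60.0], 0.1), (0.1, [0.6347, 0.0895], [62.0, 58.0], 0.1)]
blue 322.5 [327.9 135.1] [(0.012, [0.6478, -0.0047], [57.0, 56.0], 0.1), (0.04, [0.6397, -0.0043], [56.0, 55.0], 0.1), (0.06, [0.6339, -0.004], [55.0, 54.0], 0.1), (0.1, [0.6222, -0.0033], [53.0, 52.0], 0.1)]
yellow 129.5 [391.6 176.5] [(0.012, [0.5282, -0.1912], [68.0, 38.0], 0.1), (0.04, [0.523, -0.1861], [66.0, 37.0], 0.1), (0.06, [0.5194, -0.1824], [65.0, 36.0], 0.1), (0.1, [0.512, -0.1751], [63.0, 35.0], 0.1)]
yellow 382.5 [363.6 137.8] [(0.012, [0.639, -0.1095], [63.0, 64.0], 0.1), (0.04, [0.631, -0.1065], [62.0, 63.0], 0.1), (0.06, [0.6254, -0.1043], [61.0, 62.0], 0.1), (0.1, [0.614, -0.0999], [58.0, 60.0], 0.1)]
yellow 256.0 [254.1  85. ] [(0.012, [0.8019, 0.2179], [59.0, 57.0], 1.2), (0.04, [0.7899, 0.2127], [58.0, 55.0], 1.2), (0.06, [0.7813, 0.2091], [57.0, 54.0], 1.2), (0.1, [0.7642, 0.2017], [55.0, 53.0], 1.2)]
```

View pics/p6_tc.png

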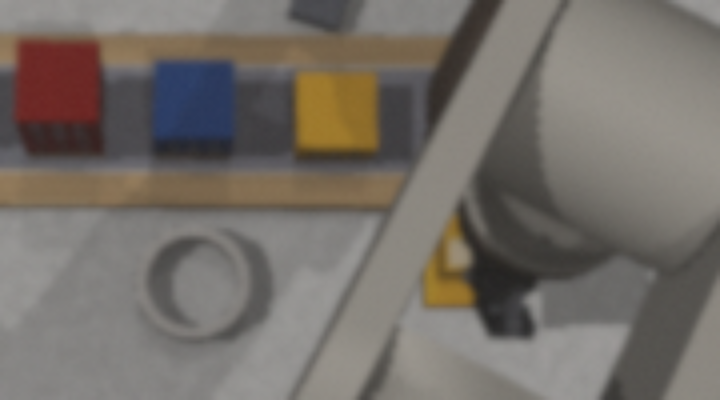

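Call:
carry_out(translation=[[0.019,0.031,0],[0.019,0.031,0],[0.019,0.031,0],[0.018,0.031,0],[0,0,0]], dr=[[0,0,0],[0,0,0],[0,0,0],[0,0,0],[0,0,0]], gripper=[0,0,0,0,0])

```text
clock: 30.02
eef_pos: [0.6328, -0.1041, 0.1631]
eef_rot: [180.0, -0.1, 90.1]
force: [0.3, 0.3, -0.5]
gripper_width: 0.0224
gripper_force: 59.3
```

Call:
carry_out(translation=[[0,0,0.02],[0,0,0.025],[0,0,0.018],[0,0,0.007],[0,0,0.002]], dr=[[0,0,0],[0,0,0],[0,0,0],[0,0,0],[0,0,0]], gripper=[0,0,0,0,0])

```text
clock: 30.43
eef_pos: [0.6286, -0.1073, 0.0905]
eef_rot: [-179.9, -0.0, 90.0]
force: [-0.1, -0.3, -0.3]
gripper_width: 0.0222
gripper_force: 59.4
```

Call:
carry_out(translation=[[0,0,0],[0,0,0],[0,0,0],[0,0,0],[0,0,0]], dr=[[0,0,0],[0,0,0],[0,0,0],[0,0,0],[0,0,0]], gripper=[0,0,0,0,0])

```text
clock: 30.85
eef_pos: [0.6295, -0.1081, 0.0926]
eef_rot: [179.9, 0.0, 89.9]
force: [-0.8, -0.4, -0.3]
gripper_width: 0.0223
gripper_force: 59.4
```

Call:
carry_out(translation=[[0,0,0.002],[0,0,0],[0,0,0],[0,0,0],[0,0,0]], dr=[[0,0,0],[0,0,0],[0,0,0],[0,0,0],[0,0,0]], gripper=[0,0,0.3,0.5,0.6])

```text
clock: 31.27
eef_pos: [0.6292, -0.108, 0.0898]
eef_rot: [-180.0, 0.0, 89.9]
force: [-0.3, 0.7, 1.0]
gripper_width: 0.0491
gripper_force: 0.0
```

Call:
carry_out(translation=[[0,0,0],[0,0,0],[0,0,-0.02],[0,0,-0.03],[0,0,-0.035]], dr=[[0,0,0],[0,0,0],[0,0,0],[0,0,0],[0,0,0]], gripper=[0.6,0.6,0.6,0.6,0.6])

```text
clock: 31.68
eef_pos: [0.6284, -0.1077, 0.1743]
eef_rot: [-179.8, -0.0, 89.9]
force: [0.1, 0.5, 0.0]
gripper_width: 0.051
gripper_force: 0.0
```

Call:
carry_out(translation=[[0.03,-0.025,0],[0.03,-0.025,0],[0.03,-0.025,0],[0.03,-0.025,0],[0.03,-0.025,0]], dr=[[0,0,0],[0,0,0],[0,0,0],[0,0,0],[0,0,0]], gripper=[0.6,0.6,0.6,0.6,0.6])

```text
clock: 32.1
eef_pos: [0.5029, 0.0432, 0.1747]
eef_rot: [180.0, 0.0, 89.9]
force: [0.8, 1.1, 0.7]
gripper_width: 0.0513
gripper_force: 0.0
```

Call:
carry_out(translation=[[0.03,-0.025,0],[0.03,-0.025,0],[0.03,-0.025,0],[0.028,-0.025,0],[0.027,-0.025,0]], dr=[[0,0,0],[0,0,0],[0,0,0],[0,0,0],[0,0,0]], gripper=[0.6,0.6,0.6,0.6,0.6])

```text
clock: 32.52
eef_pos: [0.378, 0.1883, 0.1749]
eef_rot: [180.0, -0.0, 89.9]
force: [0.2, 0.6, 0.5]
gripper_width: 0.0513
gripper_force: 0.0
```

Call:
carry_out(translation=[[0,0,0],[0,0,0],[0,0,0],[0,0,0],[0,0,0]], dr=[[0,0,0],[0,0,0],[0,0,0],[0,0,0],[0,0,0]], gripper=[0.6,0.6,0.6,0.6,0.6])

```text
clock: 32.93
eef_pos: [0.3801, 0.1865, 0.1747]
eef_rot: [-180.0, 0.0, 89.9]
force: [-0.9, -0.4, -0.3]
gripper_width: 0.0514
gripper_force: 0.0
```

```bash
cat > pale.py <<'E'
from h import *
# scene-view roof check: pale ridge tops on the coloured roofs, top view ray-cast at the ridge-top height
t=cap("top"); s=cap("scene")
for nm,c in(("top",t),("scene",s)):
    for col in("yellow","blue","red"):
        for A,ce,k in blobs(c,col,amin=40): print(nm,col,A,ce,cv2.boundingRect(k))
E
python3 pale.py
```

```text
top yellow 464.5 [364.4 136.3] (354, 125, 22, 24)
top yellow 259.0 [254.1  85. ] (245, 76, 19, 20)
top blue 321.0 [328. 135.] (319, 126, 19, 19)
top red 381.0 [294.1 130.7] (284, 120, 21, 22)
scene yellow 988.0 [312.6 374.6] (297, 356, 32, 39)
scene yellow 714.5 [243.5 242.7] (226, 227, 36, 34)
scene blue 759.5 [275.  259.5] (258, 241, 35, 37)
scene blue 356.5 [398.2 242.6] (383, 233, 30, 22)
scene blue 48.0 [ 32. 204.] (0, 182, 66, 45)
scene red 436.0 [443.6 265.6] (428, 251, 32, 29)
scene red 1407.5 [308.  269.4] (289, 244, 38, 53)
```

Call:
carry_out(translation=[[0,0,0.03],[0,0,0.035],[0,0,0.03],[0,0,0.025],[0,0,0.014]], dr=[[0,0,0],[0,0,0],[0,0,0],[0,0,0],[0,0,0]], gripper=[0.6,0.6,0.6,0.6,0.6])

```text
clock: 33.45
eef_pos: [0.3785, 0.1864, 0.038]
eef_rot: [-179.8, 0.1, 89.9]
force: [-0.8, -0.3, -0.8]
gripper_width: 0.051
gripper_force: 0.0
```

Call:
carry_out(translation=[[0,0,0.006],[0,0,0],[0,0,0],[0,0,0],[0,0,0]], dr=[[0,0,0],[0,0,0],[0,0,0],[0,0,0],[0,0,0]], gripper=[0.6,0.6,0.3,0.1,0])

```text
clock: 33.87
eef_pos: [0.3804, 0.1874, 0.0362]
eef_rot: [179.9, -0.0, 89.9]
force: [0.2, -1.8, 2.3]
gripper_width: 0.0228
gripper_force: 58.9
```

Call:
carry_out(translation=[[0,0,0],[0,0,0],[0,0,0],[0,0,0],[0,0,0]], dr=[[0,0,0],[0,0,0],[0,0,0],[0,0,0],[0,0,0]], gripper=[0,0,0,0,0])

```text
clock: 34.28
eef_pos: [0.3804, 0.1874, 0.0362]
eef_rot: [179.9, -0.0, 90.0]
force: [-0.7, -0.6, 7.4]
gripper_width: 0.0223
gripper_force: 59.3
```

Call:
carry_out(translation=[[0,0,-0.01],[0,0,-0.03],[0,0,-0.04],[0,0,-0.04],[0,0,-0.03]], dr=[[0,0,0],[0,0,0],[0,0,0],[0,0,0],[0,0,0]], gripper=[0,0,0,0,0])

```text
clock: 34.7
eef_pos: [0.3796, 0.1873, 0.1894]
eef_rot: [179.8, -0.1, 90.0]
force: [0.7, 0.1, 0.0]
gripper_width: 0.0224
gripper_force: 58.7
```

Call:
carry_out(translation=[[0,0,0],[0,0,0],[0,0,0],[0,0,0],[0,0,0]], dr=[[0,0,0],[0,0,0],[0,0,0],[0,0,0],[0,0,0]], gripper=[0,0,0,0,0])

```text
clock: 35.12
eef_pos: [0.3791, 0.1871, 0.1839]
eef_rot: [-179.9, 0.0, 89.9]
force: [0.1, 0.1, 0.2]
gripper_width: 0.0226
gripper_force: 58.7
```

```bash
python3 look.py p7|cut -c1-230|egrep 'yellow [34]|red|blue'
```

```text
red 384.0 [294.  130.7] [(0.012, [0.6614, 0.0961], [67.0, 62.0], 0.1), (0.04, [0.6529, 0.094], [65.0, 61.0], 0.1), (0.06, [0.6468, 0.0925], [64.0, 60.0], 0.1), (0.1, [0.6347, 0.0895], [62.0, 58.0], 0.1)]
blue 321.5 [327.9 135.1] [(0.012, [0.6478, -0.0047], [57.0, 56.0], 0.1), (0.04, [0.6397, -0.0043], [56.0, 55.0], 0.1), (0.06, [0.6339, -0.004], [55.0, 54.0], 0.1), (0.1, [0.6222, -0.0033], [53.0, 52.0], 0.1)]
yellow 468.5 [364.4 136.3] [(0.012, [0.6435, -0.1127], [65.0, 73.0], -0.4), (0.04, [0.6355, -0.1096], [63.0, 71.0], -0.4), (0.06, [0.6297, -0.1073], [62.0, 70.0], -0.4), (0.1, [0.6182, -0.1028], [60.0, 67.0], -0.4)]
```

Call:
carry_out(translation=[[-0.021,0.028,0],[-0.021,0.028,0],[-0.021,0.028,0],[-0.021,0.028,0],[-0.021,0.028,0]], dr=[[0,0,0],[0,0,0],[0,0,0],[0,0,0],[0,0,0]], gripper=[0,0,0,0,0])

```text
clock: 35.63
eef_pos: [0.5205, 0.0808, 0.1842]
eef_rot: [-179.9, 0.0, 89.9]
force: [0.2, 1.3, 0.6]
gripper_width: 0.0221
gripper_force: 58.8
```

Call:
carry_out(translation=[[-0.021,0.028,0],[-0.021,0.028,0],[-0.022,0.028,0],[-0.022,0.027,0],[0,0,0]], dr=[[0,0,0],[0,0,0],[0,0,0],[0,0,0],[0,0,0]], gripper=[0,0,0,0,0])

```text
clock: 36.05
eef_pos: [0.6334, -0.0079, 0.1828]
eef_rot: [-179.9, 0.0, 89.8]
force: [0.2, -1.0, -0.7]
gripper_width: 0.0223
gripper_force: 58.9
```

Call:
carry_out(translation=[[0,0,0],[0,0,0],[0,0,0],[0,0,0],[0,0,0]], dr=[[0,0,0],[0,0,0],[0,0,0],[0,0,0],[0,0,0]], gripper=[0,0,0,0,0])

```text
clock: 36.47
eef_pos: [0.63, -0.0033, 0.1852]
eef_rot: [180.0, 0.0, 90.0]
force: [0.4, -0.4, -0.8]
gripper_width: 0.0221
gripper_force: 58.9
```

Call:
carry_out(translation=[[0.0,0,0.02],[-0.001,0,0.025],[0,0,0.018],[0,0,0.007],[0,0,0.003]], dr=[[0,0,0],[0,0,0],[0,0,0],[0,0,0],[0,0,0]], gripper=[0,0,0,0,0])

```text
clock: 36.88
eef_pos: [0.6297, -0.0046, 0.1114]
eef_rot: [-179.9, -0.0, 90.0]
force: [-8.9, 1.4, 16.0]
gripper_width: 0.0223
gripper_force: 60.9
```

Call:
carry_out(translation=[[0,0,0],[0,0,0],[0,0,0],[0,0,0],[0,0,0]], dr=[[0,0,0],[0,0,0],[0,0,0],[0,0,0],[0,0,0]], gripper=[0,0,0,0,0])

```text
clock: 37.3
eef_pos: [0.6305, -0.005, 0.1123]
eef_rot: [180.0, 0.0, 89.9]
force: [0.6, -0.8, -0.5]
gripper_width: 0.0228
gripper_force: 58.9
```

Call:
carry_out(translation=[[0,0,0.001],[0,0,0],[0,0,0],[0,0,0],[0,0,0]], dr=[[0,0,0],[0,0,0],[0,0,0],[0,0,0],[0,0,0]], gripper=[0,0,0.3,0.5,0.6])

```text
clock: 37.72
eef_pos: [0.6303, -0.005, 0.1107]
eef_rot: [-180.0, 0.0, 89.9]
force: [-0.5, -0.1, -0.8]
gripper_width: 0.0484
gripper_force: 0.0
```

Call:
carry_out(translation=[[0,0,0],[0,0,0],[0,0,-0.02],[0,0,-0.03],[0,0,-0.035]], dr=[[0,0,0],[0,0,0],[0,0,0],[0,0,0],[0,0,0]], gripper=[0.6,0.6,0.6,0.6,0.6])

```text
clock: 38.13
eef_pos: [0.6296, -0.0049, 0.1953]
eef_rot: [-179.8, -0.0, 89.9]
force: [0.5, 0.1, 0.1]
gripper_width: 0.051
gripper_force: 0.0
```

Call:
carry_out(translation=[[0,-0.01,-0.01],[0.03,-0.023,0],[0.03,-0.023,0],[0.03,-0.023,0],[0.03,-0.023,0]], dr=[[0,0,0],[0,0,0],[0,0,0],[0,0,0],[0,0,0]], gripper=[0.6,0.6,0.6,0.6,0.6])

```text
clock: 38.55
eef_pos: [0.5272, 0.116, 0.2058]
eef_rot: [180.0, 0.0, 89.9]
force: [1.1, 0.7, -0.7]
gripper_width: 0.0513
gripper_force: 0.0
```

Call:
carry_out(translation=[[0.03,-0.023,0],[0.03,-0.023,0],[0.03,-0.023,0],[0.03,-0.023,0],[0.03,-0.023,0]], dr=[[0,0,0],[0,0,0],[0,0,0],[0,0,0],[0,0,0]], gripper=[0.6,0.6,0.6,0.6,0.6])

```text
clock: 38.97
eef_pos: [0.4122, 0.2663, 0.206]
eef_rot: [180.0, -0.0, 89.9]
force: [0.4, 0.3, -0.6]
gripper_width: 0.0515
gripper_force: 0.0
```

Call:
carry_out(translation=[[0.03,-0.015,0],[0.015,0,0],[0,0,0],[0,0,0],[0,0,0]], dr=[[0,0,0],[0,0,0],[0,0,0],[0,0,0],[0,0,0]], gripper=[0.6,0.6,0.6,0.6,0.6])

```text
clock: 39.38
eef_pos: [0.3987, 0.3098, 0.2057]
eef_rot: [-180.0, 0.0, 89.9]
force: [0.8, 0.1, 1.5]
gripper_width: 0.0512
gripper_force: 0.0
```

```bash
python3 pale.py
```

```text
top yellow 467.5 [364.4 136.3] (354, 125, 22, 24)
top yellow 259.0 [254.1  85. ] (245, 76, 19, 19)
top yellow 49.0 [ 8.1 63.5] (0, 59, 16, 12)
top blue 161.0 [328.  133.6] (319, 124, 21, 21)
top red 218.5 [218.6 219.5] (208, 210, 21, 20)
top red 383.0 [294.1 130.7] (284, 120, 21, 22)
scene yellow 988.0 [312.6 374.6] (297, 356, 32, 39)
scene yellow 700.5 [243.3 242.2] (226, 227, 36, 34)
scene blue 884.0 [274.4 256.4] (256, 239, 37, 39)
scene blue 49.0 [ 32. 204.] (0, 182, 66, 45)
scene red 438.0 [443.5 266.4] (427, 253, 33, 27)
scene red 1409.5 [307.9 269.5] (289, 244, 38, 53)
```

Call:
carry_out(translation=[[0.002,-0.002,0.03],[0,0,0.035],[0,0,0.035],[0,0,0.03],[0,0,0.025]], dr=[[0,0,0],[0,0,0],[0,0,0],[0,0,0],[0,0,0]], gripper=[0.6,0.6,0.6,0.6,0.6])

```text
clock: 39.9
eef_pos: [0.3964, 0.311, 0.0487]
eef_rot: [-179.9, 0.0, 89.9]
force: [0.7, -0.2, -0.8]
gripper_width: 0.0509
gripper_force: 0.0
```

Call:
carry_out(translation=[[0,0,0.012],[0,0,0.004],[0,0,0],[0,0,0],[0,0,0]], dr=[[0,0,0],[0,0,0],[0,0,0],[0,0,0],[0,0,0]], gripper=[0.6,0.6,0.3,0.1,0])

```text
clock: 40.32
eef_pos: [0.3975, 0.3124, 0.0363]
eef_rot: [179.9, -0.1, 89.9]
force: [0.4, 0.2, -0.2]
gripper_width: 0.022
gripper_force: 58.9
```

Call:
carry_out(translation=[[0,0,0],[0,0,0],[0,0,0],[0,0,0],[0,0,0]], dr=[[0,0,0],[0,0,0],[0,0,0],[0,0,0],[0,0,0]], gripper=[0,0,0,0,0])

```text
clock: 40.73
eef_pos: [0.3974, 0.3124, 0.0361]
eef_rot: [179.9, -0.0, 89.9]
force: [0.3, -2.4, 8.0]
gripper_width: 0.0226
gripper_force: 59.9
```

Call:
carry_out(translation=[[0,0,-0.01],[0,0,-0.03],[0,0,-0.04],[0,0,-0.04],[0,0,-0.04]], dr=[[0,0,0],[0,0,0],[0,0,0],[0,0,0],[0,0,0]], gripper=[0,0,0,0,0])

```text
clock: 41.15
eef_pos: [0.3961, 0.312, 0.1978]
eef_rot: [180.0, -0.0, 90.0]
force: [1.2, 0.7, -1.1]
gripper_width: 0.0223
gripper_force: 59.0
```

Call:
carry_out(translation=[[0,0,-0.035],[0,0,-0.02],[0,0,0],[0,0,0],[0,0,0]], dr=[[0,0,0],[0,0,0],[0,0,0],[0,0,0],[0,0,0]], gripper=[0,0,0,0,0])

```text
clock: 41.57
eef_pos: [0.3963, 0.312, 0.2495]
eef_rot: [-180.0, 0.0, 89.9]
force: [-0.3, -0.1, -1.2]
gripper_width: 0.0224
gripper_force: 59.1
```

```bash
python3 look.py p8|cut -c1-230|egrep 'red'; python3 -c "
import cv2,numpy as np
s=cv2.imread('pics/p8_s.png')
cv2.imwrite('pics/p8_c.png',cv2.resize(s[130:355,150:470],(640,450)))"
```

```text
red 167.5 [201.9 211.8] [(0.012, [0.4154, 0.3652], [73.0, 37.0], 2.1), (0.04, [0.4131, 0.3564], [71.0, 37.0], 2.1), (0.06, [0.4114, 0.3501], [70.0, 36.0], 2.1), (0.1, [0.4081, 0.3375], [68.0, 35.0], 2.1)]
red 383.0 [294.  130.7] [(0.012, [0.6614, 0.0961], [67.0, 62.0], 0.1), (0.04, [0.6529, 0.094], [65.0, 61.0], 0.1), (0.06, [0.6468, 0.0925], [64.0, 60.0], 0.1), (0.1, [0.6347, 0.0895], [62.0, 58.0], 0.1)]
```

View pics/p8_c.png

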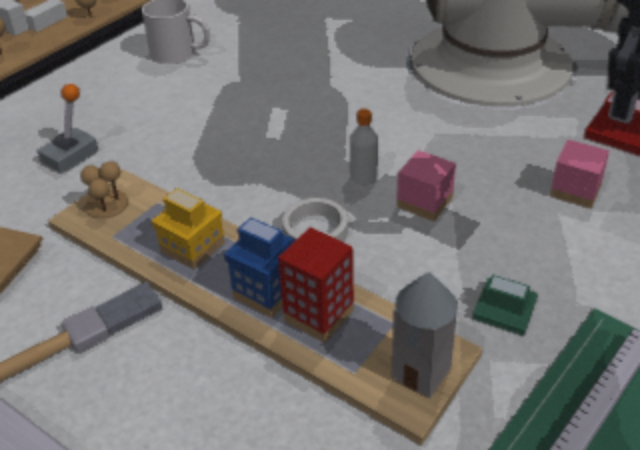

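```bash
python3 look.py p9|cut -c1-230|egrep 'blue|yellow [34]'; python3 pale.py; python3 -c "
import cv2,numpy as np
t=cv2.imread('pics/p9_t.png')
cv2.imwrite('pics/p9_tc.png',cv2.resize(t[105:185,240:420],(720,320),interpolation=cv2.INTER_CUBIC))"
```

```text
blue 135.0 [322.4 131.4] [(0.012, [0.6569, 0.0146], [64.0, 59.0], 0.3), (0.04, [0.6485, 0.0145], [62.0, 57.0], 0.3), (0.06, [0.6426, 0.0145], [61.0, 56.0], 0.3), (0.1, [0.6306, 0.0145], [59.0, 54.0], 0.3)]
yellow 467.5 [364.4 136.3] [(0.012, [0.6435, -0.1127], [65.0, 73.0], -0.4), (0.04, [0.6355, -0.1096], [63.0, 71.0], -0.4), (0.06, [0.6297, -0.1073], [62.0, 70.0], -0.4), (0.1, [0.6182, -0.1028], [60.0, 67.0], -0.4)]
top yellow 465.5 [364.4 136.3] (354, 125, 22, 24)
top yellow 258.0 [254.1  85. ] (245, 76, 19, 19)
top blue 339.0 [321.2 132.1] (311, 122, 21, 21)
top red 171.0 [201.9 211.6] (194, 201, 13, 25)
top red 379.5 [294.2 130.6] (284, 120, 21, 22)
scene yellow 990.0 [312.6 374.6] (297, 356, 32, 39)
scene yellow 715.5 [243.2 242.1] (226, 227, 36, 34)
scene blue 753.5 [279.5 261.2] (262, 244, 35, 40)
scene blue 48.0 [ 32. 204.] (0, 182, 66, 45)
scene red 1409.0 [308.1 269.6] (289, 244, 38, 53)
scene red 494.0 [461.4 192.3] (443, 177, 38, 31)
```

View pics/p9_tc.png

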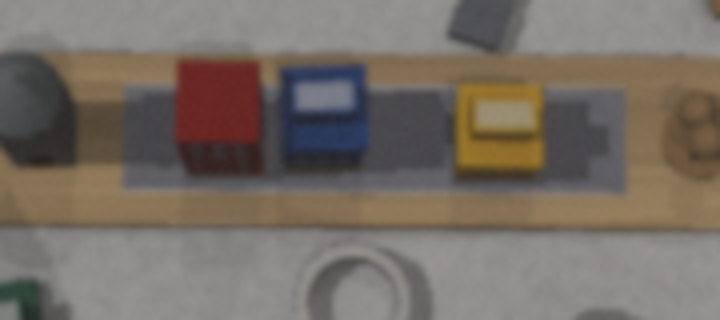

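Call:
carry_out(translation=[[-0.02,0.02,0],[-0.025,0.027,0],[-0.025,0.027,0],[-0.025,0.027,0],[-0.025,0.027,0]], dr=[[0,0,0],[0,0,0],[0,0,0],[0,0,0],[0,0,0]], gripper=[0,0,0,0,0])

```text
clock: 42.28
eef_pos: [0.5255, 0.1907, 0.2495]
eef_rot: [-180.0, 0.0, 90.0]
force: [0.4, 0.9, -1.0]
gripper_width: 0.0221
gripper_force: 59.1
```

Call:
carry_out(translation=[[-0.025,0.027,0],[-0.025,0.027,0],[-0.025,0.027,0],[-0.028,0.027,0],[0,0,0]], dr=[[0,0,0],[0,0,0],[0,0,0],[0,0,0],[0,0,0]], gripper=[0,0,0,0,0])

```text
clock: 42.7
eef_pos: [0.6357, 0.0841, 0.248]
eef_rot: [-179.9, 0.1, 89.7]
force: [-0.3, -1.2, -1.8]
gripper_width: 0.0223
gripper_force: 59.2
```

Call:
carry_out(translation=[[0,0,0.02],[0,0,0.025],[0,0,0.02],[0,0,0.015],[0,0,0.005]], dr=[[0,0,0],[0,0,0],[0,0,0],[0,0,0],[0,0,0]], gripper=[0,0,0,0,0])

```text
clock: 43.12
eef_pos: [0.6314, 0.0889, 0.1617]
eef_rot: [-179.8, 0.0, 89.9]
force: [0.4, 0.2, -1.2]
gripper_width: 0.0223
gripper_force: 59.2
```

```bash
python3 pale.py | grep -v "yellow 2"
```

```text
top yellow 452.0 [364.3 136.6] (354, 125, 22, 24)
top red 48.5 [301.5 127.1] (298, 118, 6, 18)
scene yellow 989.0 [312.6 374.6] (297, 356, 32, 39)
scene yellow 710.0 [243.3 242.5] (226, 227, 36, 34)
scene blue 700.5 [278.5 262.3] (262, 245, 29, 39)
scene blue 48.0 [ 32. 204.] (0, 182, 66, 45)
scene red 1583.5 [308.3 265.1] (288, 239, 40, 58)
```

Good; lower the last ~11 mm, release and withdraw.

Call:
carry_out(translation=[[0,0,0.005],[0,0,0.004],[0,0,0.002],[0,0,0.001],[0,0,0]], dr=[[0,0,0],[0,0,0],[0,0,0],[0,0,0],[0,0,0]], gripper=[0,0,0,0,0])

```text
clock: 43.63
eef_pos: [0.6324, 0.089, 0.1529]
eef_rot: [180.0, 0.0, 89.9]
force: [-0.9, -0.2, -1.4]
gripper_width: 0.0221
gripper_force: 59.2
```

Call:
carry_out(translation=[[0,0,0],[0,0,0],[0,0,0],[0,0,0],[0,0,0]], dr=[[0,0,0],[0,0,0],[0,0,0],[0,0,0],[0,0,0]], gripper=[0,0,0,0,0])

```text
clock: 44.05
eef_pos: [0.6325, 0.089, 0.1529]
eef_rot: [180.0, 0.0, 89.9]
force: [-0.1, 0.5, -1.0]
gripper_width: 0.0219
gripper_force: 59.2
```

Call:
carry_out(translation=[[0,0,0.0015],[0,0,0],[0,0,0],[0,0,0],[0,0,0]], dr=[[0,0,0],[0,0,0],[0,0,0],[0,0,0],[0,0,0]], gripper=[0,0,0.3,0.5,0.6])

```text
clock: 44.47
eef_pos: [0.6324, 0.089, 0.1513]
eef_rot: [-180.0, 0.0, 89.9]
force: [0.1, 0.2, 0.7]
gripper_width: 0.0489
gripper_force: 0.0
```

Call:
carry_out(translation=[[0,0,0],[0,0,0],[0,0,-0.02],[0,0,-0.03],[0,0,-0.04]], dr=[[0,0,0],[0,0,0],[0,0,0],[0,0,0],[0,0,0]], gripper=[0.6,0.6,0.6,0.6,0.6])

```text
clock: 44.88
eef_pos: [0.6315, 0.089, 0.24]
eef_rot: [-179.7, 0.0, 89.9]
force: [0.9, -0.1, 0.1]
gripper_width: 0.0513
gripper_force: 0.0
```

Call:
carry_out(translation=[[-0.01,-0.02,0],[-0.034,-0.018,0],[-0.034,-0.018,0],[-0.034,-0.018,0],[-0.034,-0.018,0]], dr=[[0,0,0],[0,0,0],[0,0,0],[0,0,0],[0,0,0]], gripper=[0.3,0,0,0,0])

```text
clock: 45.3
eef_pos: [0.5392, -0.0579, 0.2414]
eef_rot: [180.0, 0.0, 90.0]
force: [0.9, -0.7, 0.2]
gripper_width: -0.0001
gripper_force: 0.0
```

Call:
carry_out(translation=[[-0.034,-0.018,0],[-0.034,-0.018,0],[-0.034,-0.018,0],[-0.034,-0.018,0],[-0.034,-0.018,0]], dr=[[0,0,0],[0,0,0],[0,0,0],[0,0,0],[0,0,0]], gripper=[0,0,0,0,0])

```text
clock: 45.72
eef_pos: [0.4489, -0.2282, 0.2416]
eef_rot: [180.0, 0.0, 90.0]
force: [0.3, 0.0, 0.4]
gripper_width: -0.0001
gripper_force: 0.0
```

Call:
carry_out(translation=[[-0.034,-0.018,0],[0,0,0],[0,0,0],[0,0,0],[0,0,0]], dr=[[0,0,0],[0,0,0],[0,0,0],[0,0,0],[0,0,0]], gripper=[0,0,0,0,0])

```text
clock: 46.13
eef_pos: [0.4326, -0.26, 0.2414]
eef_rot: [180.0, 0.0, 90.0]
force: [-0.5, -0.1, 0.3]
gripper_width: 0.0002
gripper_force: 0.0
```

```bash
python3 look.py q1|cut -c1-230; python3 -c "
import cv2,numpy as np
s=cv2.imread('pics/q1_s.png');t=cv2.imread('pics/q1_t.png')
a=cv2.resize(t[100:190,240:420],(720,360),interpolation=cv2.INTER_CUBIC);b=cv2.resize(s[210:310,215:355],(336,240),interpolation=cv2.INTER_CUBIC)
b=np.hstack([b,cv2.resize(t[110:215,155:335],(384,240))])
cv2.imwrite('pics/q1_c.png',np.vstack([a,b]))"
```

```text
red 440.0 [293.4 129.2] [(0.012, [0.6644, 0.0989], [67.0, 68.0], 0.1), (0.04, [0.6559, 0.0967], [65.0, 66.0], 0.1), (0.06, [0.6497, 0.0952], [64.0, 65.0], 0.1), (0.1, [0.6375, 0.0921], [62.0, 63.0], 0.1)]
blue 104.5 [325.  131.5] [(0.012, [0.657, 0.0086], [63.0, 47.0], 0.1), (0.04, [0.6486, 0.0087], [62.0, 46.0], 0.1), (0.06, [0.6426, 0.0088], [61.0, 45.0], 0.1), (0.1, [0.6306, 0.009], [59.0, 43.0], 0.1)]
yellow 459.5 [364.4 136.3] [(0.012, [0.6435, -0.1127], [65.0, 73.0], -0.4), (0.04, [0.6354, -0.1096], [63.0, 71.0], -0.4), (0.06, [0.6297, -0.1073], [62.0, 70.0], -0.4), (0.1, [0.6182, -0.1028], [60.0, 67.0], -0.4)]
yellow 256.5 [254.2  85.1] [(0.012, [0.8025, 0.2167], [62.0, 56.0], 26.8), (0.04, [0.7905, 0.2116], [60.0, 55.0], 26.8), (0.06, [0.7819, 0.2079], [59.0, 54.0], 26.8), (0.1, [0.7647, 0.2006], [57.0, 52.0], 26.8)]
```

View pics/q1_c.png

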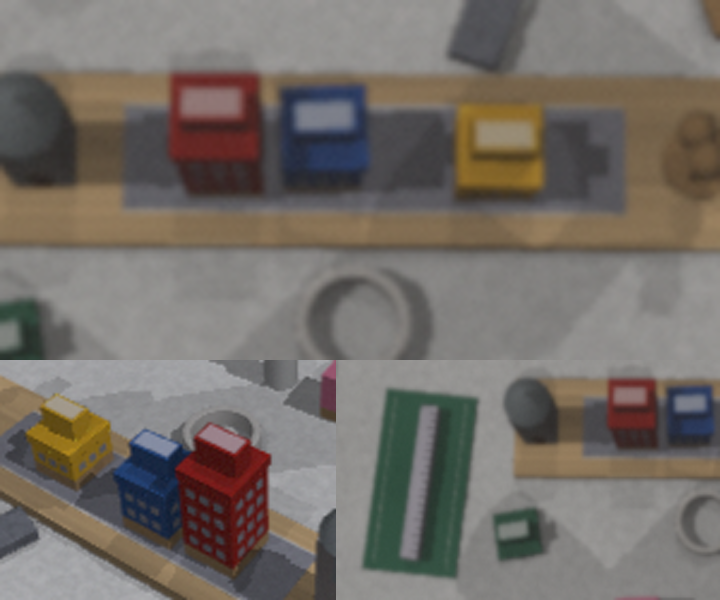

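Call:
carry_out(translation=[[-0.028,0.009,0],[-0.029,0.01,0],[-0.029,0.01,0],[-0.028,0.009,0],[-0.028,0.009,0]], dr=[[0,0,0],[0,0,0],[0,0,0],[0,0,0],[0,0,0]], gripper=[0,0,0,0,0])

```text
clock: 46.65
eef_pos: [0.4801, -0.4033, 0.2413]
eef_rot: [180.0, 0.0, 90.0]
force: [0.0, -0.3, 1.2]
gripper_width: -0.0002
gripper_force: 0.0
```

Call:
carry_out(translation=[[0,0,0.03],[0,0,0.035],[0,0,0.035],[0,0,0.03],[0,0,0.02]], dr=[[0,0,0],[0,0,0],[0,0,0],[0,0,0],[0,0,0]], gripper=[0,0,0,0,0])

```text
clock: 47.07
eef_pos: [0.4789, -0.4011, 0.0879]
eef_rot: [-179.9, -0.1, 90.0]
force: [0.0, -0.5, -0.1]
gripper_width: -0.0004
gripper_force: 0.0
```

```bash
python3 look.py q2|cut -c1-150|egrep -v 254; python3 - <<'E'
from h import *
s=cap("scene"); t=cap("top")
for p in [(364.6,327.5),(376.6,313.1),(346.4,321.7)]: print("church base",plane(s,p,.015).round(3))
b=[]
for n,c,(x0,x1,y0,y1) in(("s",s,(160,210,160,215)),("t",t,(455,495,145,180))):
    h=cv2.cvtColor(c["pixels"],cv2.COLOR_RGB2HSV); m=cv2.inRange(h,(5,150,90),(16,255,255))
    q=np.zeros_like(m); q[y0:y1,x0:x1]=m[y0:y1,x0:x1]; ys,xs=np.nonzero(q); b.append((xs.mean(),ys.mean())); print(n,len(xs),b[-1])
print(tri(t,b[1],s,b[0]))
E
```

```text
red 437.0 [293.4 129.2] [(0.012, [0.6644, 0.0989], [67.0, 68.0], 0.1), (0.04, [0.6559, 0.0968], [65.0, 66.0], 0.1), (0.06, [0.6497, 0.0952], [64.0, 65
blue 130.5 [323.9 132. ] [(0.012, [0.6569, 0.0145], [64.0, 59.0], 0.1), (0.04, [0.6486, 0.0145], [62.0, 57.0], 0.1), (0.06, [0.6426, 0.0145], [61.0, 5
yellow 467.5 [364.4 136.3] [(0.012, [0.6435, -0.1127], [65.0, 73.0], -0.4), (0.04, [0.6354, -0.1096], [63.0, 71.0], -0.4), (0.06, [0.6297, -0.1073], [
church base [0.656 0.245]
church base [0.611 0.249]
church base [0.664 0.207]
s 54 (np.float64(184.72222222222223), np.float64(175.6851851851852))
t 44 (np.float64(474.5), np.float64(161.0))
(array([ 0.55109463, -0.39978101,  0.09791283]), np.float64(0.00035809471623749915))
```

Call:
carry_out(translation=[[0,0.012,0],[0,0.013,0],[0,0.012,0],[0,0.012,0],[0,0.01,0]], dr=[[0,0,0],[0,0,0],[0,0,0],[0,0,0],[0,0,0]], gripper=[0,0,0,0,0])

```text
clock: 47.68
eef_pos: [0.5401, -0.4032, 0.0935]
eef_rot: [179.9, 0.1, 90.0]
force: [-1.5, 0.1, 1.5]
gripper_width: -0.0001
gripper_force: 0.7
```

Call:
carry_out(translation=[[0,0.01,0],[0,0.01,0],[0,0.01,0],[0,0.006,0],[0,0.003,0]], dr=[[0,0,0],[0,0,0],[0,0,0],[0,0,0],[0,0,0]], gripper=[0,0,0,0,0])

```text
clock: 48.1
eef_pos: [0.5779, -0.4029, 0.0912]
eef_rot: [-180.0, -0.0, 90.0]
force: [-0.7, -0.7, -0.3]
gripper_width: -0.0003
gripper_force: 0.4
```

```bash
cat > ball.py <<'E'
from h import *
s=cap("scene","ball_s"); t=cap("top"); b=[]
for n,c,(x0,x1,y0,y1) in(("s",s,(140,230,150,225)),("t",t,(455,495,130,185))):
    h=cv2.cvtColor(c["pixels"],cv2.COLOR_RGB2HSV); m=cv2.inRange(h,(5,150,90),(16,255,255))
    q=np.zeros_like(m); q[y0:y1,x0:x1]=m[y0:y1,x0:x1]; ys,xs=np.nonzero(q); print(n,len(xs),xs.mean(),ys.mean())
    b.append((xs.mean(),ys.mean()))
p,e=tri(t,b[1],s,b[0]); print(p.round(3),e, "plane est",plane(s,b[0],.092).round(3))
E
python3 ball.py
```

```text
s 61 169.08196721311475 184.34426229508196
t 0 nan nan
 ** On entry to DLASCL parameter number  4 had an illegal value
 ** On entry to DLASCL parameter number  4 had an illegal value
 ** On entry to DLASCL parameter number  4 had an illegal value
 ** On entry to DLASCL parameter number  4 had an illegal value
 ** On entry to DLASCL parameter number  5 had an illegal value
 ** On entry to DLASCL parameter number  4 had an illegal valueball.py:5: RuntimeWarning: Mean of empty slice.
  q=np.zeros_like(m); q[y0:y1,x0:x1]=m[y0:y1,x0:x1]; ys,xs=np.nonzero(q); print(n,len(xs),xs.mean(),ys.mean())
  ret = ret.dtype.type(ret / rcount)
ball.py:6: RuntimeWarning: Mean of empty slice.
  b.append((xs.mean(),ys.mean()))
Traceback (most recent call last):
  File "ball.py", line 7, in <module>
    p,e=tri(t,b[1],s,b[0]); print(p.round(3),e, "plane est",plane(s,b[0],.092).round(3))
        ~~~^^^^^^^^^^^^^^^
  File "h.py", line 14, in tri
    t=np.linalg.lstsq(np.c_[d1,-d2],o2-o1,rcond=None)[0]
      ~~~~~~~~~~~~~~~^^^^^^^^^^^^^^^^^^^^^^^^^^^^^^^^
numpy.linalg.LinAlgError: SVD did not converge in Linear Least Squares
```

Push on in small steps until the force shows the stop.

Call:
carry_out(translation=[[0,0.004,0],[0,0.003,0],[0,0.002,0],[0,0,0],[0,0,0]], dr=[[0,0,0],[0,0,0],[0,0,0],[0,0,0],[0,0,0]], gripper=[0,0,0,0,0])

```text
clock: 48.62
eef_pos: [0.586, -0.403, 0.0914]
eef_rot: [180.0, 0.0, 89.9]
force: [0.7, 0.3, 0.3]
gripper_width: -0.0
gripper_force: 0.0
```

Call:
carry_out(translation=[[0,0.002,0],[0,0.002,0],[0,0,0],[0,0,0],[0,0,0]], dr=[[0,0,0],[0,0,0],[0,0,0],[0,0,0],[0,0,0]], gripper=[0,0,0,0,0])

```text
clock: 49.03
eef_pos: [0.59, -0.403, 0.0914]
eef_rot: [180.0, 0.0, 89.9]
force: [-0.3, -0.2, 0.0]
gripper_width: 0.0001
gripper_force: 0.0
```

```bash
python3 ball.py 2>/dev/null; python3 -c "
from h import *
s=cap('scene')
for p in [(169.08,184.34)]: print(plane(s,p,.092),env.observe()['force'],env.observe()['eef_pos'])"
```

```text
s 62 165.88709677419354 188.06451612903226
t 0 nan nan
 ** On entry to DLASCL parameter number  4 had an illegal value
 ** On entry to DLASCL parameter number  4 had an illegal value
 ** On entry to DLASCL parameter number  4 had an illegal value
 ** On entry to DLASCL parameter number  4 had an illegal value
 ** On entry to DLASCL parameter number  5 had an illegal value
 ** On entry to DLASCL parameter number  4 had an illegal value
[ 0.59919058 -0.40955083] [-0.23087111 -0.94693053  0.44732237] [ 0.59000076 -0.40298171  0.09140518]
```

Call:
carry_out(translation=[[0,0.002,0],[0,0.001,0],[0,0,0],[0,0,0],[0,0,0]], dr=[[0,0,0],[0,0,0],[0,0,0],[0,0,0],[0,0,0]], gripper=[0,0,0,0,0])

```text
clock: 49.6
eef_pos: [0.5916, -0.4031, 0.0912]
eef_rot: [-179.8, -0.0, 89.9]
force: [-14.5, 0.5, 4.1]
gripper_width: 0.0004
gripper_force: 7.2
```

Call:
carry_out(translation=[[0,0.001,0],[0,0.001,0],[0,0,0],[0,0,0],[0,0,0]], dr=[[0,0,0],[0,0,0],[0,0,0],[0,0,0],[0,0,0]], gripper=[0,0,0,0,0])

```text
clock: 50.02
eef_pos: [0.5922, -0.4032, 0.0911]
eef_rot: [-179.6, -0.1, 89.9]
force: [-28.4, 3.9, 7.8]
gripper_width: -0.0002
gripper_force: 13.9
```

Call:
carry_out(translation=[[0,0.001,0],[0,0.001,0],[0,0,0],[0,0,0],[0,0,0]], dr=[[0,0,0],[0,0,0],[0,0,0],[0,0,0],[0,0,0]], gripper=[0,0,0,0,0])

```text
clock: 50.43
eef_pos: [0.5928, -0.4032, 0.091]
eef_rot: [-179.5, -0.1, 89.9]
force: [-41.8, 4.7, 14.2]
gripper_width: -0.0004
gripper_force: 21.0
```

```bash
python3 ball.py 2>/dev/null|head -1
```

```text
s 59 165.5593220338983 188.32203389830508
```

Call:
carry_out(translation=[[0,-0.01,0],[0,-0.02,0],[0,-0.03,0],[0,-0.03,0],[0,-0.02,0]], dr=[[0,0,0],[0,0,0],[0,0,0],[0,0,0],[0,0,0]], gripper=[0,0,0,0,0])

```text
clock: 50.95
eef_pos: [0.485, -0.4027, 0.0913]
eef_rot: [-180.0, -0.0, 89.9]
force: [-0.4, -0.5, -0.4]
gripper_width: 0.0002
gripper_force: 0.0
```

Call:
carry_out(translation=[[0,0,-0.03],[0,0,-0.04],[0,0,-0.04],[0,0,-0.03],[0,0,0]], dr=[[0,0,0],[0,0,0],[0,0,0],[0,0,0],[0,0,0]], gripper=[0,0,0,0,0])

```text
clock: 51.37
eef_pos: [0.4882, -0.4041, 0.2388]
eef_rot: [179.6, 0.4, 89.9]
force: [0.4, -0.6, 0.8]
gripper_width: 0.0002
gripper_force: 0.0
```

Call:
carry_out(translation=[[0,0,0],[0,0,0],[0,0,0],[0,0,0],[0,0,0]], dr=[[0,0,0],[0,0,0],[0,0,0],[0,0,0],[0,0,0]], gripper=[0,0,0,0,0])

```text
clock: 51.78
eef_pos: [0.4869, -0.4027, 0.2303]
eef_rot: [-179.9, -0.1, 89.9]
force: [-0.6, 0.2, 0.3]
gripper_width: 0.0001
gripper_force: 0.0
```

```bash
python3 ball.py; python3 look.py r|cut -c1-150|egrep -v 254; python3 -c "
import cv2
s=cv2.imread('pics/ball_s.png')
cv2.imwrite('pics/r_c.png',cv2.resize(s[130:355,150:470],(768,540),interpolation=cv2.INTER_CUBIC))"
```

```text
s 59 165.74576271186442 188.20338983050848
t 35 473.6857142857143 137.6
[ 0.617 -0.402  0.092] 0.0017001203461186765 plane est [ 0.617 -0.402]
red 441.0 [293.3 129.2] [(0.012, [0.6644, 0.0989], [67.0, 68.0], 0.1), (0.04, [0.6559, 0.0968], [65.0, 66.0], 0.1), (0.06, [0.6497, 0.0952], [64.0, 65
blue 113.5 [324.3 131.9] [(0.012, [0.657, 0.0116], [64.0, 53.0], 0.1), (0.04, [0.6486, 0.0116], [62.0, 52.0], 0.1), (0.06, [0.6426, 0.0116], [61.0, 51
yellow 466.5 [364.4 136.3] [(0.012, [0.6435, -0.1127], [65.0, 73.0], -0.4), (0.04, [0.6355, -0.1096], [63.0, 71.0], -0.4), (0.06, [0.6297, -0.1073], [
```

View pics/r_c.png

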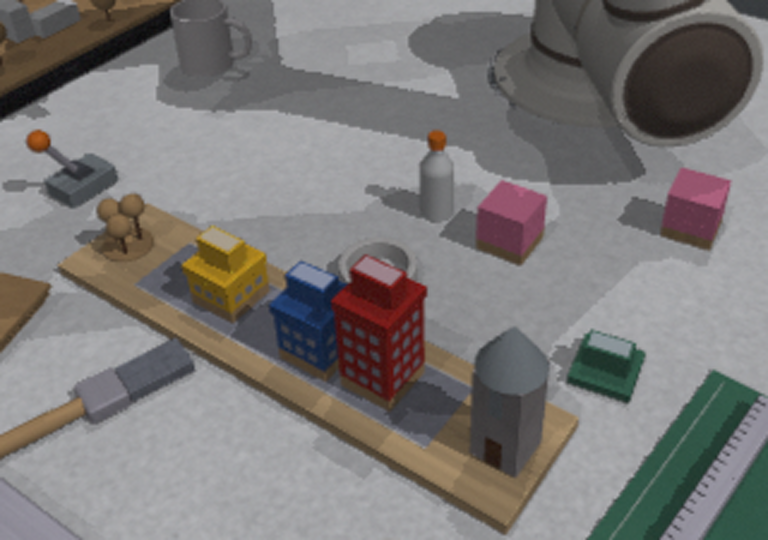

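The toggle ball at (38,140) is over at x = 0.617, against its stop. Yellow (225,270), blue (307,318) and red (380,330) are all capped, and the bar is on the mat.

```bash
python3 -c "
from bench import env
print(env.sign_off())"
```

```text
the job is handed in; nothing more can be done
None
```

The job is handed in (no verdict came back): the scale bar is on the mat, red, blue and yellow stand in falling height from the church under their own roofs, the green roof is left as the spare since no green house was there, and the lamp toggle is fully over; the blue house was knocked about 20 mm along the street mid-run, but it stayed in order with its roof on, so I left it.

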